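# Clear the serving board and fan out the biscuits

### The job

Take the bench scraper and push all the broken pieces of biscuit off the open end of the serving board into the scrap tray, then stand the scraper back upright in the middle of its cork mat. Then lay all the biscuits from the baking sheet in one straight overlapping row down the middle of the board: the first flat and up against the raised stop, each next one nearer the open end and leaning on the one before so that it overlaps it by about half, with every chocolate-dipped end towards the stop so that it shows. Leave the other kitchen things where they are.

Things in the scene. Friction and masses are not known exactly. Their poses are not given: they have to be found in the camera images.
- board: Brown wooden serving board on two runners, 330 mm long and 150 mm wide, fixed. Origin: centre of its underside, on the counter. x runs along its length from the stop (-x end) to the open end (+x end), y across, z up. Its flat top is 40 mm above the origin. The stop is a raised batten across the whole -x end, 18 mm thick and 14 mm above the top, its inner face at x = -147 mm. The other end (x = +165 mm) and both long sides have no rim. The open end overhangs the scrap tray.
- scrap_tray: Shallow aluminium scrap tray, 130 mm (x, along the board) by 180 mm (y), 21 mm high, walls 3 mm, fixed, open on top, tucked 12 mm under the open end of the board so that what is pushed off that end falls into it. Origin: centre of its underside, on the counter; x as the board's x.
- mat: Cork mat on the counter beyond the board, 90 mm (x) by 160 mm (y), 6 mm thick, fixed; the scraper's place. Origin: centre of its underside.
- scraper: Bench scraper standing upright, about 0.35 kg, symmetrical front to back. Origin: centre of its underside; z up, x through its thickness, y along its width. Steel foot 44 mm (x) by 116 mm (y), up to z = 14 mm; beech body 30 by 110 mm up to z = 36 mm; beech grip 26 mm thick (x) by 84 mm wide (y), from z = 36 to 82 mm. Taken by the grip across its thickness, it pushes with either long face of the foot.
- sheet: Flat rimless aluminium baking sheet on the counter, 250 mm (x) by 300 mm (y), 4 mm thick, fixed, its far edge turned up 12 mm. Origin: centre of its underside.
- biscuit1: Oblong tan biscuit, rigid, 84 mm (x) by 54 mm (y) by 9 mm (z), about 30 g, its last 30 mm dipped in dark chocolate at the -x end. Lies flat on the baking sheet at the start, dipped end roughly towards the robot. Origin: centre of its underside; z up. Four to six of the biscuits are there.
- biscuit2: Oblong tan biscuit, rigid, 84 mm (x) by 54 mm (y) by 9 mm (z), about 30 g, its last 30 mm dipped in dark chocolate at the -x end. Lies flat on the baking sheet at the start, dipped end roughly towards the robot. Origin: centre of its underside; z up. Four to six of the biscuits are there.
- biscuit3: Oblong tan biscuit, rigid, 84 mm (x) by 54 mm (y) by 9 mm (z), about 30 g, its last 30 mm dipped in dark chocolate at the -x end. Lies flat on the baking sheet at the start, dipped end roughly towards the robot. Origin: centre of its underside; z up. Four to six of the biscuits are there.
- biscuit4: Oblong tan biscuit, rigid, 84 mm (x) by 54 mm (y) by 9 mm (z), about 30 g, its last 30 mm dipped in dark chocolate at the -x end. Lies flat on the baking sheet at the start, dipped end roughly towards the robot. Origin: centre of its underside; z up. Four to six of the biscuits are there.
- biscuit5: Oblong tan biscuit, rigid, 84 mm (x) by 54 mm (y) by 9 mm (z), about 30 g, its last 30 mm dipped in dark chocolate at the -x end. Lies flat on the baking sheet at the start, dipped end roughly towards the robot. Origin: centre of its underside; z up. Four to six of the biscuits are there.
- biscuit6: Oblong tan biscuit, rigid, 84 mm (x) by 54 mm (y) by 9 mm (z), about 30 g, its last 30 mm dipped in dark chocolate at the -x end. Lies flat on the baking sheet at the start, dipped end roughly towards the robot. Origin: centre of its underside; z up. Four to six of the biscuits are there.
- crumb1: Loose broken piece of biscuit, about 20 by 16 by 9 mm, 10 g, on the serving board at the start. Origin: centre of its underside. Three to five of the broken pieces are there.
- crumb2: Loose broken piece of biscuit, about 20 by 16 by 9 mm, 10 g, on the serving board at the start. Origin: centre of its underside. Three to five of the broken pieces are there.
- crumb3: Loose broken piece of biscuit, about 20 by 16 by 9 mm, 10 g, on the serving board at the start. Origin: centre of its underside. Three to five of the broken pieces are there.
- crumb4: Loose broken piece of biscuit, about 20 by 16 by 9 mm, 10 g, on the serving board at the start. Origin: centre of its underside. Three to five of the broken pieces are there.
- crumb5: Loose broken piece of biscuit, about 20 by 16 by 9 mm, 10 g, on the serving board at the start. Origin: centre of its underside. Three to five of the broken pieces are there.
- mug: Dark green mug, 76 mm wide, 85 mm high; not part of the job. Origin: centre of its underside.
- jar: Amber jam jar, 64 mm wide, 85 mm high; not part of the job. Origin: centre of its underside.
- bottle: Dark green glass bottle, 72 mm wide, 220 mm high; not part of the job. Origin: centre of its underside.
- brush: Pastry brush lying on the counter, 170 mm long; not part of the job.
- shaker: Steel salt shaker, 40 mm wide, 66 mm high; not part of the job. Origin: centre of its underside.
- jug: Clear plastic beaker, 80 mm wide, 110 mm high; not part of the job. Origin: centre of its underside.

How it is judged (in metres and radians):
On the way, in this order (a step that is already met when the one before it is completed fails the run):
1. the scraper, held in the gripper, stands on the serving board (contact force between the fingers and scraper above 0.5 N and x of scraper in the frame of board between -0.155 and 0.165 m and y of scraper in the frame of board between -0.06 and 0.06 m and z of scraper in the frame of board between 0.034 and 0.048 m), for 0.1 s.
2. all broken pieces are in the scrap tray while the scraper is still held (contact force between the fingers and scraper above 0.5 N and x of crumb1 in the frame of scrap_tray between -0.065 and 0.065 m and y of crumb1 in the frame of scrap_tray between -0.09 and 0.09 m and z of each of crumb1, crumb2, crumb3, crumb4, crumb5 in the frame of scrap_tray below 0.034 m and x of crumb2 in the frame of scrap_tray between -0.065 and 0.065 m and y of crumb2 in the frame of scrap_tray between -0.09 and 0.09 m and x of crumb3 in the frame of scrap_tray between -0.065 and 0.065 m and y of crumb3 in the frame of scrap_tray between -0.09 and 0.09 m and x of crumb4 in the frame of scrap_tray between -0.065 and 0.065 m and y of crumb4 in the frame of scrap_tray between -0.09 and 0.09 m and x of crumb5 in the frame of scrap_tray between -0.065 and 0.065 m and y of crumb5 in the frame of scrap_tray between -0.09 and 0.09 m), for 0.2 s.
3. the scraper stands upright on its mat, let go (x of scraper in the frame of mat between -0.035 and 0.035 m and y of scraper in the frame of mat between -0.04 and 0.04 m and z of scraper in the frame of mat below 0.012 m and angle between scraper's own z axis and vertical below 0.1 rad and linear speed of scraper below 0.03 m/s and contact force between the fingers and scraper below 0.1 N), for 0.2 s.
4. a first biscuit lies flat against the stop (((x of biscuit1 in the frame of board between -0.115 and -0.083 m and y of biscuit1 in the frame of board between -0.025 and 0.025 m and angle between biscuit1's own z axis and vertical below 0.08 rad and z of biscuit1 in the frame of board below 0.046 m) or (x of biscuit2 in the frame of board between -0.115 and -0.083 m and y of biscuit2 in the frame of board between -0.025 and 0.025 m and angle between biscuit2's own z axis and vertical below 0.08 rad and z of biscuit2 in the frame of board below 0.046 m) or (x of biscuit3 in the frame of board between -0.115 and -0.083 m and y of biscuit3 in the frame of board between -0.025 and 0.025 m and angle between biscuit3's own z axis and vertical below 0.08 rad and z of biscuit3 in the frame of board below 0.046 m) or (x of biscuit4 in the frame of board between -0.115 and -0.083 m and y of biscuit4 in the frame of board between -0.025 and 0.025 m and angle between biscuit4's own z axis and vertical below 0.08 rad and z of biscuit4 in the frame of board below 0.046 m) or (x of biscuit5 in the frame of board between -0.115 and -0.083 m and y of biscuit5 in the frame of board between -0.025 and 0.025 m and angle between biscuit5's own z axis and vertical below 0.08 rad and z of biscuit5 in the frame of board below 0.046 m) or (x of biscuit6 in the frame of board between -0.115 and -0.083 m and y of biscuit6 in the frame of board between -0.025 and 0.025 m and angle between biscuit6's own z axis and vertical below 0.08 rad and z of biscuit6 in the frame of board below 0.046 m))), for 0.2 s.
At the end, for the whole second after the job is handed in: Broken pieces in the tray; scraper upright within 35 mm of the mat's centre; biscuits at rest within 25 mm of the board's centre line, dipped ends to the stop: one flat within 20 mm of the stop, each other on another, 26 to 60 mm further on and within 16 mm sideways, straight to 0.2 rad (x of crumb1 in the frame of scrap_tray between -0.065 and 0.065 m and y of crumb1 in the frame of scrap_tray between -0.09 and 0.09 m and z of each of crumb1, crumb2, crumb3, crumb4, crumb5 in the frame of scrap_tray below 0.034 m and x of crumb2 in the frame of scrap_tray between -0.065 and 0.065 m and y of crumb2 in the frame of scrap_tray between -0.09 and 0.09 m and x of crumb3 in the frame of scrap_tray between -0.065 and 0.065 m and y of crumb3 in the frame of scrap_tray between -0.09 and 0.09 m and x of crumb4 in the frame of scrap_tray between -0.065 and 0.065 m and y of crumb4 in the frame of scrap_tray between -0.09 and 0.09 m and x of crumb5 in the frame of scrap_tray between -0.065 and 0.065 m and y of crumb5 in the frame of scrap_tray between -0.09 and 0.09 m and x of scraper in the frame of mat between -0.035 and 0.035 m and y of scraper in the frame of mat between -0.04 and 0.04 m and z of scraper in the frame of mat below 0.012 m and angle between scraper's own z axis and vertical below 0.1 rad and linear speed of scraper below 0.03 m/s and y of biscuit1 in the frame of board between -0.025 and 0.025 m and x of biscuit1 in the frame of board between -0.115 and 0.145 m and z of biscuit1 in the frame of board between 0.035 and 0.075 m and angle between the y axis of each of biscuit1, biscuit2, biscuit3, biscuit4, biscuit5, biscuit6 and the y axis of board, either way round below 0.2 rad and angle between each of biscuit1, biscuit2, biscuit3, biscuit4, biscuit5, biscuit6's own z axis and vertical below 0.45 rad and linear speed of each of biscuit1, biscuit2, biscuit3, biscuit4, biscuit5, biscuit6 below 0.02 m/s and ((x of biscuit1 in the frame of board between -0.115 and -0.083 m and y of biscuit1 in the frame of board between -0.025 and 0.025 m and angle between biscuit1's own z axis and vertical below 0.08 rad and z of biscuit1 in the frame of board below 0.046 m) or (x of biscuit1 in the frame of biscuit2 between 0.026 and 0.06 m and y of biscuit1 in the frame of biscuit2 between -0.016 and 0.016 m and z of biscuit1 in the frame of biscuit2 between 0.004 and 0.024 m and x of biscuit2 in the frame of biscuit1 below -0.02 m) or (x of biscuit1 in the frame of biscuit3 between 0.026 and 0.06 m and y of biscuit1 in the frame of biscuit3 between -0.016 and 0.016 m and z of biscuit1 in the frame of biscuit3 between 0.004 and 0.024 m and x of biscuit3 in the frame of biscuit1 below -0.02 m) or (x of biscuit1 in the frame of biscuit4 between 0.026 and 0.06 m and y of biscuit1 in the frame of biscuit4 between -0.016 and 0.016 m and z of biscuit1 in the frame of biscuit4 between 0.004 and 0.024 m and x of biscuit4 in the frame of biscuit1 below -0.02 m) or (x of biscuit1 in the frame of biscuit5 between 0.026 and 0.06 m and y of biscuit1 in the frame of biscuit5 between -0.016 and 0.016 m and z of biscuit1 in the frame of biscuit5 between 0.004 and 0.024 m and x of biscuit5 in the frame of biscuit1 below -0.02 m) or (x of biscuit1 in the frame of biscuit6 between 0.026 and 0.06 m and y of biscuit1 in the frame of biscuit6 between -0.016 and 0.016 m and z of biscuit1 in the frame of biscuit6 between 0.004 and 0.024 m and x of biscuit6 in the frame of biscuit1 below -0.02 m)) and y of biscuit2 in the frame of board between -0.025 and 0.025 m and x of biscuit2 in the frame of board between -0.115 and 0.145 m and z of biscuit2 in the frame of board between 0.035 and 0.075 m and ((x of biscuit2 in the frame of board between -0.115 and -0.083 m and y of biscuit2 in the frame of board between -0.025 and 0.025 m and angle between biscuit2's own z axis and vertical below 0.08 rad and z of biscuit2 in the frame of board below 0.046 m) or (x of biscuit2 in the frame of biscuit1 between 0.026 and 0.06 m and y of biscuit2 in the frame of biscuit1 between -0.016 and 0.016 m and z of biscuit2 in the frame of biscuit1 between 0.004 and 0.024 m and x of biscuit1 in the frame of biscuit2 below -0.02 m) or (x of biscuit2 in the frame of biscuit3 between 0.026 and 0.06 m and y of biscuit2 in the frame of biscuit3 between -0.016 and 0.016 m and z of biscuit2 in the frame of biscuit3 between 0.004 and 0.024 m and x of biscuit3 in the frame of biscuit2 below -0.02 m) or (x of biscuit2 in the frame of biscuit4 between 0.026 and 0.06 m and y of biscuit2 in the frame of biscuit4 between -0.016 and 0.016 m and z of biscuit2 in the frame of biscuit4 between 0.004 and 0.024 m and x of biscuit4 in the frame of biscuit2 below -0.02 m) or (x of biscuit2 in the frame of biscuit5 between 0.026 and 0.06 m and y of biscuit2 in the frame of biscuit5 between -0.016 and 0.016 m and z of biscuit2 in the frame of biscuit5 between 0.004 and 0.024 m and x of biscuit5 in the frame of biscuit2 below -0.02 m) or (x of biscuit2 in the frame of biscuit6 between 0.026 and 0.06 m and y of biscuit2 in the frame of biscuit6 between -0.016 and 0.016 m and z of biscuit2 in the frame of biscuit6 between 0.004 and 0.024 m and x of biscuit6 in the frame of biscuit2 below -0.02 m)) and y of biscuit3 in the frame of board between -0.025 and 0.025 m and x of biscuit3 in the frame of board between -0.115 and 0.145 m and z of biscuit3 in the frame of board between 0.035 and 0.075 m and ((x of biscuit3 in the frame of board between -0.115 and -0.083 m and y of biscuit3 in the frame of board between -0.025 and 0.025 m and angle between biscuit3's own z axis and vertical below 0.08 rad and z of biscuit3 in the frame of board below 0.046 m) or (x of biscuit3 in the frame of biscuit1 between 0.026 and 0.06 m and y of biscuit3 in the frame of biscuit1 between -0.016 and 0.016 m and z of biscuit3 in the frame of biscuit1 between 0.004 and 0.024 m and x of biscuit1 in the frame of biscuit3 below -0.02 m) or (x of biscuit3 in the frame of biscuit2 between 0.026 and 0.06 m and y of biscuit3 in the frame of biscuit2 between -0.016 and 0.016 m and z of biscuit3 in the frame of biscuit2 between 0.004 and 0.024 m and x of biscuit2 in the frame of biscuit3 below -0.02 m) or (x of biscuit3 in the frame of biscuit4 between 0.026 and 0.06 m and y of biscuit3 in the frame of biscuit4 between -0.016 and 0.016 m and z of biscuit3 in the frame of biscuit4 between 0.004 and 0.024 m and x of biscuit4 in the frame of biscuit3 below -0.02 m) or (x of biscuit3 in the frame of biscuit5 between 0.026 and 0.06 m and y of biscuit3 in the frame of biscuit5 between -0.016 and 0.016 m and z of biscuit3 in the frame of biscuit5 between 0.004 and 0.024 m and x of biscuit5 in the frame of biscuit3 below -0.02 m) or (x of biscuit3 in the frame of biscuit6 between 0.026 and 0.06 m and y of biscuit3 in the frame of biscuit6 between -0.016 and 0.016 m and z of biscuit3 in the frame of biscuit6 between 0.004 and 0.024 m and x of biscuit6 in the frame of biscuit3 below -0.02 m)) and y of biscuit4 in the frame of board between -0.025 and 0.025 m and x of biscuit4 in the frame of board between -0.115 and 0.145 m and z of biscuit4 in the frame of board between 0.035 and 0.075 m and ((x of biscuit4 in the frame of board between -0.115 and -0.083 m and y of biscuit4 in the frame of board between -0.025 and 0.025 m and angle between biscuit4's own z axis and vertical below 0.08 rad and z of biscuit4 in the frame of board below 0.046 m) or (x of biscuit4 in the frame of biscuit1 between 0.026 and 0.06 m and y of biscuit4 in the frame of biscuit1 between -0.016 and 0.016 m and z of biscuit4 in the frame of biscuit1 between 0.004 and 0.024 m and x of biscuit1 in the frame of biscuit4 below -0.02 m) or (x of biscuit4 in the frame of biscuit2 between 0.026 and 0.06 m and y of biscuit4 in the frame of biscuit2 between -0.016 and 0.016 m and z of biscuit4 in the frame of biscuit2 between 0.004 and 0.024 m and x of biscuit2 in the frame of biscuit4 below -0.02 m) or (x of biscuit4 in the frame of biscuit3 between 0.026 and 0.06 m and y of biscuit4 in the frame of biscuit3 between -0.016 and 0.016 m and z of biscuit4 in the frame of biscuit3 between 0.004 and 0.024 m and x of biscuit3 in the frame of biscuit4 below -0.02 m) or (x of biscuit4 in the frame of biscuit5 between 0.026 and 0.06 m and y of biscuit4 in the frame of biscuit5 between -0.016 and 0.016 m and z of biscuit4 in the frame of biscuit5 between 0.004 and 0.024 m and x of biscuit5 in the frame of biscuit4 below -0.02 m) or (x of biscuit4 in the frame of biscuit6 between 0.026 and 0.06 m and y of biscuit4 in the frame of biscuit6 between -0.016 and 0.016 m and z of biscuit4 in the frame of biscuit6 between 0.004 and 0.024 m and x of biscuit6 in the frame of biscuit4 below -0.02 m)) and y of biscuit5 in the frame of board between -0.025 and 0.025 m and x of biscuit5 in the frame of board between -0.115 and 0.145 m and z of biscuit5 in the frame of board between 0.035 and 0.075 m and ((x of biscuit5 in the frame of board between -0.115 and -0.083 m and y of biscuit5 in the frame of board between -0.025 and 0.025 m and angle between biscuit5's own z axis and vertical below 0.08 rad and z of biscuit5 in the frame of board below 0.046 m) or (x of biscuit5 in the frame of biscuit1 between 0.026 and 0.06 m and y of biscuit5 in the frame of biscuit1 between -0.016 and 0.016 m and z of biscuit5 in the frame of biscuit1 between 0.004 and 0.024 m and x of biscuit1 in the frame of biscuit5 below -0.02 m) or (x of biscuit5 in the frame of biscuit2 between 0.026 and 0.06 m and y of biscuit5 in the frame of biscuit2 between -0.016 and 0.016 m and z of biscuit5 in the frame of biscuit2 between 0.004 and 0.024 m and x of biscuit2 in the frame of biscuit5 below -0.02 m) or (x of biscuit5 in the frame of biscuit3 between 0.026 and 0.06 m and y of biscuit5 in the frame of biscuit3 between -0.016 and 0.016 m and z of biscuit5 in the frame of biscuit3 between 0.004 and 0.024 m and x of biscuit3 in the frame of biscuit5 below -0.02 m) or (x of biscuit5 in the frame of biscuit4 between 0.026 and 0.06 m and y of biscuit5 in the frame of biscuit4 between -0.016 and 0.016 m and z of biscuit5 in the frame of biscuit4 between 0.004 and 0.024 m and x of biscuit4 in the frame of biscuit5 below -0.02 m) or (x of biscuit5 in the frame of biscuit6 between 0.026 and 0.06 m and y of biscuit5 in the frame of biscuit6 between -0.016 and 0.016 m and z of biscuit5 in the frame of biscuit6 between 0.004 and 0.024 m and x of biscuit6 in the frame of biscuit5 below -0.02 m)) and y of biscuit6 in the frame of board between -0.025 and 0.025 m and x of biscuit6 in the frame of board between -0.115 and 0.145 m and z of biscuit6 in the frame of board between 0.035 and 0.075 m and ((x of biscuit6 in the frame of board between -0.115 and -0.083 m and y of biscuit6 in the frame of board between -0.025 and 0.025 m and angle between biscuit6's own z axis and vertical below 0.08 rad and z of biscuit6 in the frame of board below 0.046 m) or (x of biscuit6 in the frame of biscuit1 between 0.026 and 0.06 m and y of biscuit6 in the frame of biscuit1 between -0.016 and 0.016 m and z of biscuit6 in the frame of biscuit1 between 0.004 and 0.024 m and x of biscuit1 in the frame of biscuit6 below -0.02 m) or (x of biscuit6 in the frame of biscuit2 between 0.026 and 0.06 m and y of biscuit6 in the frame of biscuit2 between -0.016 and 0.016 m and z of biscuit6 in the frame of biscuit2 between 0.004 and 0.024 m and x of biscuit2 in the frame of biscuit6 below -0.02 m) or (x of biscuit6 in the frame of biscuit3 between 0.026 and 0.06 m and y of biscuit6 in the frame of biscuit3 between -0.016 and 0.016 m and z of biscuit6 in the frame of biscuit3 between 0.004 and 0.024 m and x of biscuit3 in the frame of biscuit6 below -0.02 m) or (x of biscuit6 in the frame of biscuit4 between 0.026 and 0.06 m and y of biscuit6 in the frame of biscuit4 between -0.016 and 0.016 m and z of biscuit6 in the frame of biscuit4 between 0.004 and 0.024 m and x of biscuit4 in the frame of biscuit6 below -0.02 m) or (x of biscuit6 in the frame of biscuit5 between 0.026 and 0.06 m and y of biscuit6 in the frame of biscuit5 between -0.016 and 0.016 m and z of biscuit6 in the frame of biscuit5 between 0.004 and 0.024 m and x of biscuit5 in the frame of biscuit6 below -0.02 m)) and horizontal distance between biscuit1 and biscuit2 above 0.022 m and horizontal distance between each of biscuit1, biscuit2 and biscuit3 above 0.022 m and horizontal distance between each of biscuit1, biscuit2, biscuit3 and biscuit4 above 0.022 m and horizontal distance between each of biscuit1, biscuit2, biscuit3, biscuit4 and biscuit5 above 0.022 m and horizontal distance between each of biscuit1, biscuit2, biscuit3, biscuit4, biscuit5 and biscuit6 above 0.022 m); the robot touches nothing.
It fails at once if another kitchen thing (mug, jar, bottle, brush, shaker, jug) is displaced by more than 30 mm (distance of any of mug, jar, bottle, brush, shaker, jug from where it was at the start of the episode above 0.03 m).
Of biscuit1, biscuit2, biscuit3, biscuit4, biscuit5, biscuit6 only 4 to 6 are there at a start; the rules pass over those that are not, and their reading is None.
Of crumb1, crumb2, crumb3, crumb4, crumb5 only 3 to 5 are there at a start; the rules pass over those that are not, and their reading is None.
At some moment in a run one of biscuit1, biscuit2, biscuit3, biscuit4, biscuit5, biscuit6 may be knocked a few centimetres aside while the robot is not near it.
Once in a run the grip may slacken for a moment while it holds something.
It also fails if it takes over 210 s, if anything falls off the work surface, if the arm or the gripper's body presses on something with over 40 N, if the wrist force passes 120 N, or if a joint passes its speed limit or range.

### The arm

A 6-joint arm with a two-finger parallel gripper is mounted at the origin on the work surface. World frame = base frame: x ahead of the robot, y to its left, z up, the work surface at z = 0. Lengths are in m, angles in degrees, forces in N, time in s.
With the tool pointing down it reaches from about 0.325 to 0.925 m from the base axis. Payload 3.1 kg.
Tool frame: the origin (TCP) lies between the finger pads; the fingertips stand 8 mm ahead of it and the grasp point (between the pads) lies 11 mm behind it (r.finger_overhang is the distance from the TCP to the fingertips, in m); z points along the fingers, y is the direction in which the jaws open and shut (so a half turn about z gives the same grasp; the last joint's range is limited). The gripper opens to 85 mm and grips with 20 to 120 N. Pads are 22 mm wide; open, the fingers measure 114 mm over their backs; the gripper's body (76 mm by 85 mm) begins 54 mm behind the grasp point. The pads swing forward as they close: fully open they stand 13 mm farther back than shut.
Start: joints at [67.941, 12.427, 92.441, -0, 75.132, -6.429], TCP at [0.168, 0.602, 0.239] pointing down, gripper open.
Joint ranges: [-157.48, 157.48], [-44.54, 120.13], [17.64, 146.25], [-64.5, 244.5], [7.68, 150.69], [-147.95, 147.95]. Speed limits (degrees/s): [159.86, 159.86, 180, 180, 180, 180].

### API

Orientations are given as a 3x3 rotation matrix whose columns are the frame's x, y, z axes.
In Python, from cell import monitor, grab_frame, calibration, order, r gives the robot as it stands.
- The arm moves only by the tool send_rows, never from a script. Its argument "deltas" is a list of rows, each a list of 3 entries, a list of its own where there are three numbers: the turn, a rotation vector about the world's x, y, z in rad, then the shift along the world's x, y, z in cm, then the gripper command: -1 is fully open, 1 is shut, values between are in proportion. In form: [[[rx, ry, rz], [x, y, z], jaw], ...]. A call has 1 to 12 rows; each row shifts and turns the commanded pose from where the row before left it; what a row does not reach is not made up. A row lasts 1/10 s, in which the tool goes at most 50 mm and 8.59 degrees, less where a joint would pass 70% of its speed; a pose out of reach is approached as far as the arm can. A call with a gripper value outside its range is refused whole. The fingers move at their own pace and stop on an object; "squeeze" is the grip in N (left out, the last holds). Time passes only in rows, so rows that do not move let the fingers close. It gives the time, the measured TCP pose, the force and the opening at its end, in the units of the state.
- monitor.read_state(): the state, without advancing time (a new reading comes with each control period).
- grab_frame(name): name is "side" or "top"; returns (picture, depth): 420x560x3 uint8, red, green, blue; 420x560 float32, m along the optical axis (not along the pixel's ray), 0 where there is no reading.
- calibration(name): a dict with "camera_matrix" (3x3 intrinsics, pixels), "k1" (the pictures are not rectified: a ray, as slopes to the right and down, at radius r is drawn at 1 + k1 r^2 times it, then the intrinsics apply), "cam_to_world" (4x4, takes a point from camera to world coordinates). Camera axes: x right, y down, z forward; pixel columns grow to the right and rows downward; lengths in m; the calibration is good to about 2 mm. A picture is of the moment at which its call begins. calibration takes no time and is no camera call.
- order.finish_job(): hands the job in, once; it reports no verdict.
The state is a dict: "time_s": time; "qpos": joint angles; "joint_vel": joint speeds; "joint_torque": joint torques, N m; "ee_pos": TCP position; "tool_rot": TCP orientation; "force": force on the tool from outside, world axes, zero at the start; "wrist_torque": the same for the moment, N m; "gripper_width": opening from 0.0 (shut) to 1.0 (fully open).
Only numpy, scipy, OpenCV 4.12 (cv2) and the standard library are available. Lean on these libraries where they do the work, as an engineer would, in place of code of your own. Each camera call takes 0.05 s, during which the arm holds its last target.

## Working session

There is one attempt and no reset: what is moved stays moved. The work goes in short steps, Python scripts to look and compute and a tool call to move; the robot and the scene stay as the last step left them, time stands still between calls to the robot, and variables do not carry over. Pictures are saved under pics/ and viewed, and the job is handed in when it is done.

Besides the shell and the picture viewer there is one more tool, called as name([rows], argument=value, ...), one row to a line, values as JSON. send_rows: Moves the arm, as the interface text tells. Its arguments: {"type":"object","properties":{"deltas":{"type":"array"},"squeeze":{"type":"number"}},"required":["deltas"]}

```bash
ls; mkdir -p pics; python3 - <<'E'
from cell import monitor, grab_frame, calibration, order, r
import cv2,numpy as np
print(monitor.read_state())
for n in("side","top"):
    p,d=grab_frame(n); cv2.imwrite(f"pics/{n}0.png",cv2.cvtColor(p,cv2.COLOR_RGB2BGR)); np.save(f"/tmp/{n}_d0.npy",d)
    print(n,calibration(n))
E
```

```text
pics
{'time_s': 0.0, 'qpos': array([ 6.79407774e+01,  1.24776411e+01,  9.25292356e+01,  2.50903973e-03,
        7.51339668e+01, -6.42772103e+00]), 'joint_vel': array([-0.06247168, -0.08721288, -0.01552258,  0.02244606,  0.22397571,
       -0.01499467]), 'joint_torque': array([ 5.42671969e-04, -3.96841264e+01, -3.03853905e+01,  3.73936325e-05,
        9.55626630e-03, -2.21809881e-05]), 'ee_pos': array([0.16805694, 0.6011402 , 0.23795181]), 'tool_rot': array([[-9.63011373e-01,  2.69459029e-01, -9.62433143e-04],
       [ 2.69460561e-01,  9.63008768e-01, -2.26233711e-03],
       [ 3.17224394e-04, -2.43799414e-03, -9.99996978e-01]]), 'force': array([ 0.22810279,  0.09427982, -0.9051872 ]), 'wrist_torque': array([ 0.01521947,  0.02275216, -0.02687799]), 'gripper_width': 0.9997825936090259}
side {'camera_matrix': array([[405.45714938,   0.        , 286.5406465 ],
       [  0.        , 405.45714938, 211.51558372],
       [  0.        ,   0.        ,   1.        ]]), 'k1': -0.06606775952335155, 'cam_to_world': array([[ 0.73346614, -0.3759109 ,  0.56632006, -0.16256014],
       [-0.67968767, -0.39676191,  0.61693164, -0.88974485],
       [-0.0072171 , -0.83741924, -0.54651344,  0.76519657],
       [ 0.        ,  0.        ,  0.        ,  1.        ]])}
top {'camera_matrix': array([[405.78151581,   0.        , 275.60917076],
       [  0.        , 405.78151581, 202.92639769],
       [  0.        ,   0.        ,   1.        ]]), 'k1': 0.02627665425188824, 'cam_to_world': array([[-0.02012405, -0.99054865,  0.13567752,  0.43616497],
       [-0.99966081,  0.022179  ,  0.01365113, -0.08732883],
       [-0.0165313 , -0.13535678, -0.990659  ,  1.11777055],
       [ 0.        ,  0.        ,  0.        ,  1.        ]])}
```

View pics/top0.png

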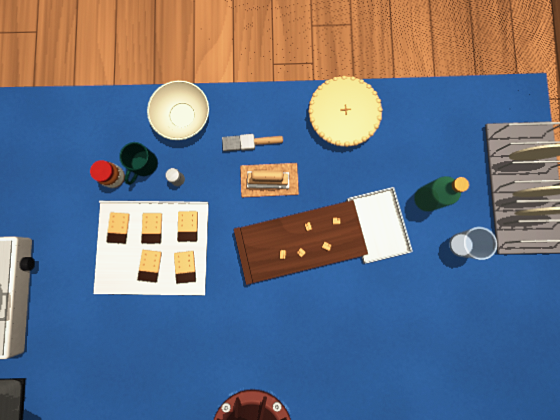

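View pics/side0.png

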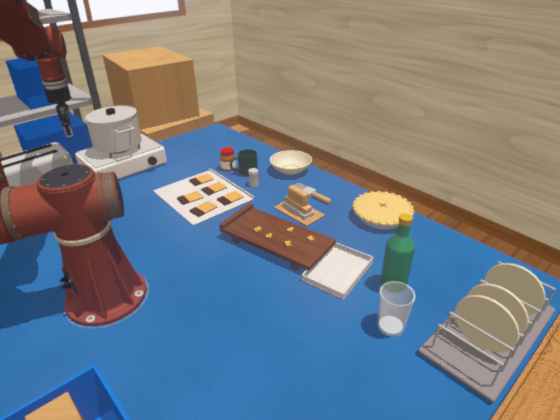

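The top view shows the 5 biscuits at the left on the sheet, with their dipped ends toward the robot (image down). The 5 crumbs are on the board at about (283,255), (301,253), (327,246), (309,227) and (337,221). The stop is at the left end, the tray at the right, and the scraper is on its mat at about (268,180).

```bash
cat > h.py <<'E'
from cell import monitor, grab_frame, calibration, order, r
import cv2,numpy as np
def grab(n,tag):
    p,d=grab_frame(n); cv2.imwrite(f"pics/{n}_{tag}.png",cv2.cvtColor(p,cv2.COLOR_RGB2BGR)); np.save(f"/tmp/{n}_{tag}.npy",d); return p,d
def rays(n,uv):
    c=calibration(n);K=c["camera_matrix"]
    q=cv2.undistortPoints(np.asarray(uv,float).reshape(-1,1,2),K,np.array([c["k1"],0,0,0.])).reshape(-1,2)
    T=c["cam_to_world"]; v=np.c_[q,np.ones(len(q))]@T[:3,:3].T
    return T[:3,3],v
def onplane(n,uv,z):
    o,v=rays(n,uv); s=(z-o[2])/v[:,2]; return o+v*s[:,None]
def cloud(n,d):
    h,w=d.shape; u,v=np.meshgrid(np.arange(w),np.arange(h))
    o,vv=rays(n,np.c_[u.ravel(),v.ravel()]); P=(o+vv*d.ravel()[:,None]).reshape(h,w,3); P[d<=0]=np.nan; return P
def crop(n,tag,x0,y0,x1,y1,s):
    im=cv2.imread(f"pics/{n}_{tag}.png")[y0:y1,x0:x1]
    cv2.imwrite(f"pics/{n}_{tag}_crop{x0}_{y0}.png",cv2.resize(im,None,fx=s,fy=s,interpolation=cv2.INTER_CUBIC))
E
cp pics/top0.png pics/top_0.png; cp pics/side0.png pics/side_0.png; cp /tmp/top_d0.npy /tmp/top_0.npy; cp /tmp/side_d0.npy /tmp/side_0.npy
python3 - <<'E'
from h import *
crop("top","0",225,155,425,295,4)
crop("top","0",85,130,225,300,3.5)
d=np.load("/tmp/top_0.npy"); P=cloud("top",d)
for (u,v) in [(268,176),(268,182),(246,188),(300,265),(330,230),(380,225),(240,245),(150,270),(150,262),(300,320),(250,190)]:
    print((u,v),P[v,u].round(4))
E
```

```text
(268, 176) [ 0.6479 -0.0549  0.0878]
(268, 182) [ 0.6415 -0.053   0.0387]
(246, 188) [0.6316 0.0093 0.009 ]
(300, 265) [ 0.4181 -0.1332  0.0376]
(330, 230) [ 0.5079 -0.2146  0.0439]
(380, 225) [ 0.5214 -0.356   0.0043]
(240, 245) [0.4731 0.0228 0.052 ]
(150, 270) [0.4128 0.2699 0.0125]
(150, 262) [0.4341 0.2706 0.0119]
(300, 320) [ 0.2729 -0.1306  0.001 ]
(250, 190) [ 0.6262 -0.0016  0.0066]
```

View pics/top_0_crop225_155.png

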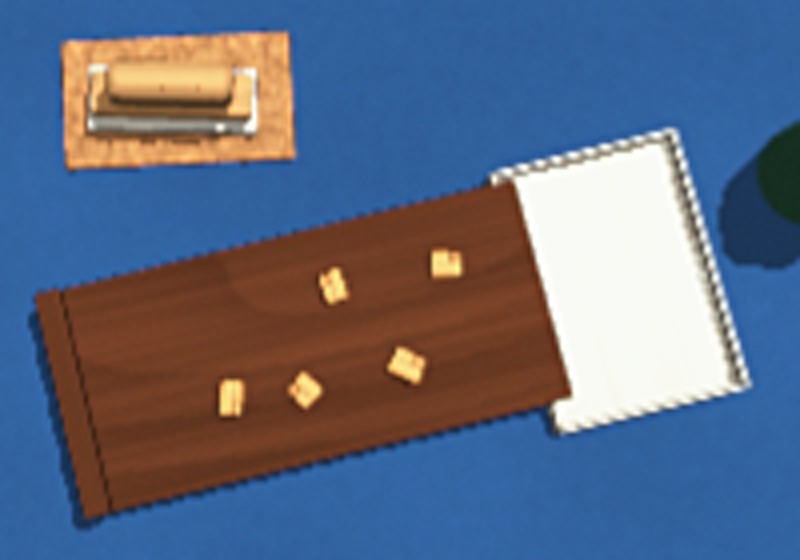

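View pics/top_0_crop85_130.png

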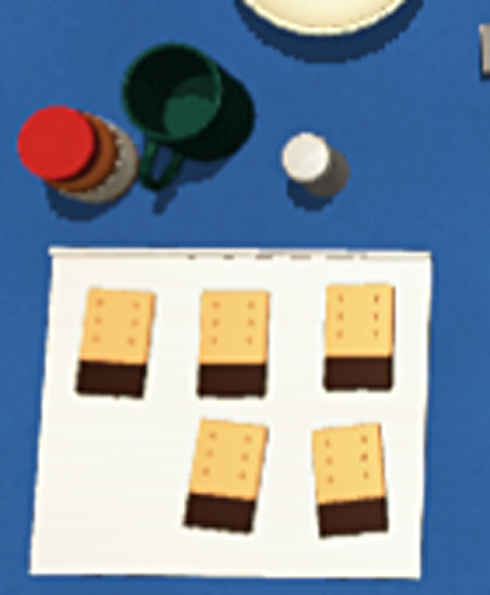

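```bash
python3 - <<'E'
from h import *
def cc(l,x0,y0,s): l=np.array(l,float); return (l+.5)/s-.5+[x0,y0]
A=lambda l:cc(l,225,155,4)
b=onplane("top",A([(515,181),(571,396)]),.04); s=onplane("top",A([(36,296),(83,518)]),.054)
print("open",b.round(4),np.linalg.norm(b[0]-b[1])); print("stop",s.round(4),np.linalg.norm(s[0]-s[1]))
ob=b.mean(0);os_=s.mean(0); d=(ob-os_)[:2]; L=np.linalg.norm(d); ex=d/L; print("len",L,"yaw",np.degrees(np.arctan2(ex[1],ex[0])))
w=(s[0]-s[1]+b[0]-b[1])[:2]; print("yaw from width",np.degrees(np.arctan2(w[1],w[0]))-90)
c=(ob+os_)[:2]/2; print("center",c)
ey=np.array([-ex[1],ex[0]])
cr=onplane("top",A([(231,397),(305,390),(407,365),(334,286),(447,264)]),.049)[:,:2]-c
print("crumbs board",np.c_[cr@ex,cr@ey].round(4))
m=onplane("top",A([(62,42),(289,32),(296,157),(66,169)]),.006);print("mat",m.round(4),m.mean(0))
P=cloud("top",np.load("/tmp/top_0.npy"))
# scraper
R=P[165:200,235:305].reshape(-1,3); 
for lo,hi in((.075,.1),(.034,.05),(.017,.026)):
    q=R[(R[:,2]>lo)&(R[:,2]<hi)]; print(lo,len(q),q.min(0).round(4),q.max(0).round(4), np.median(q,0).round(4))
q=R[(R[:,2]>.078)][:,:2].astype(np.float32); print(cv2.minAreaRect(q))
f=onplane("top",A([(87,133),(257,133)]),.006); print("foot near bottom",f.round(4))
P2=cloud("side",np.load("/tmp/side_0.npy"))
R=P2[180:225,270:335].reshape(-1,3)
R=R[(abs(R[:,0]-.645)<.08)&(abs(R[:,1]+.05)<.09)]
q=R[(R[:,2]>.08)]; print(len(q),q.min(0),q.max(0),cv2.minAreaRect(q[:,:2].astype(np.float32)))
# biscuits
img=cv2.imread("pics/top_0.png");B=lambda l:cc(l,85,130,3.5)
E
```

```text
open [[ 0.5873 -0.2805  0.04  ]
 [ 0.4443 -0.3103  0.04  ]] 0.14618128428470686
stop [[0.5162 0.039  0.054 ]
 [0.3725 0.0095 0.054 ]] 0.14666876653172886
len 0.3275081905574364 yaw -77.4016658703954
yaw from width -78.2946512092203
center [ 0.48008483 -0.13559402]
crumbs board [[-0.0539 -0.021 ]
 [-0.0059 -0.0281]
 [ 0.0628 -0.0282]
 [ 0.0294  0.0333]
 [ 0.1051  0.0296]]
mat [[ 0.6976  0.0253  0.006 ]
 [ 0.701  -0.1338  0.006 ]
 [ 0.6123 -0.1363  0.006 ]
 [ 0.6075  0.0233  0.006 ]] [ 0.65460749 -0.05537054  0.006     ]
0.075 307 [ 0.6404 -0.0914  0.0772] [ 0.6658 -0.0103  0.0947] [ 0.6523 -0.0521  0.086 ]
0.034 150 [ 0.6371 -0.1049  0.0342] [0.6702 0.0039 0.0468] [ 0.6454 -0.0652  0.0406]
0.017 133 [ 0.6297 -0.1081  0.017 ] [0.6775 0.0056 0.0248] [ 0.6367 -0.0523  0.0198]
((0.6530454754829407, -0.050763871520757675), (0.08089543133974075, 0.024163680151104927), 88.90869140625)
foot near bottom [[ 0.6325  0.0085  0.006 ]
 [ 0.6298 -0.1097  0.006 ]]
123 [ 0.64074054 -0.09819574  0.08086753] [ 0.67145466 -0.01225186  0.09208569] ((0.6558326482772827, -0.05537683144211769), (0.0860673040151596, 0.02896769344806671), 86.92300415039062)
```

The board centre is about (0.480, -0.1356) with yaw -77.8°, the mat centre is (0.6546, -0.0554), and the scraper is at about (0.6535, -0.052) with yaw near 0. I'll move above the scraper.

send_rows([
  [[0,0,-0.065],[2.4,-3.25,0],-1],
  [[0,0,-0.065],[2.4,-3.25,0],-1],
  [[0,0,-0.065],[2.4,-3.25,0],-1],
  [[0,0,-0.065],[2.4,-3.25,0],-1],
  [[0,0,-0.065],[2.4,-3.25,0],-1],
  [[0,0,-0.065],[2.4,-3.25,0],-1],
  [[0,0,-0.065],[2.4,-3.25,0],-1],
  [[0,0,-0.065],[2.4,-3.25,0],-1],
  [[0,0,-0.065],[2.4,-3.25,0],-1],
  [[0,0,-0.065],[2.4,-3.25,0],-1],
], squeeze=60)

```text
time_s: 1.1
ee_pos: [0.4087, 0.2753, 0.2389]
tool_rot: [[-0.602, 0.799, -0.0], [0.799, 0.602, -0.0], [0.0, -0.0, -1.0]]
force: [0.3, 0.3, 0.0]
gripper_width: 1.001
```

send_rows([
  [[0,0,-0.065],[2.4,-3.25,0],-1],
  [[0,0,-0.065],[2.4,-3.25,0],-1],
  [[0,0,-0.065],[2.4,-3.25,0],-1],
  [[0,0,-0.065],[2.4,-3.25,0],-1],
  [[0,0,-0.065],[2.4,-3.25,0],-1],
  [[0,0,-0.065],[2.4,-3.25,0],-1],
  [[0,0,-0.065],[2.4,-3.25,0],-1],
  [[0,0,-0.065],[2.4,-3.25,0],-1],
  [[0,0,-0.065],[2.4,-3.25,0],-1],
  [[0,0,-0.065],[2.4,-3.25,0],-1],
  [[0,0,0],[0,0,0],-1],
  [[0,0,0],[0,0,0],-1],
])

```text
time_s: 2.3
ee_pos: [0.6481, -0.0488, 0.2382]
tool_rot: [[0.003, 1.0, -0.002], [1.0, -0.003, 0.001], [0.001, -0.002, -1.0]]
force: [-0.0, -0.1, 0.1]
gripper_width: 1.001
```

send_rows([
  [[0,0,0],[0.55,-0.3,-3],-1],
  [[0,0,0],[0,0,-3],-1],
  [[0,0,0],[0,0,-3],-1],
  [[0,0,0],[0,0,-3],-1],
  [[0,0,0],[0,0,-2.5],-1],
  [[0,0,0],[0,0,-2],-1],
  [[0,0,0],[0,0,-1.5],-1],
  [[0,0,0],[0,0,0],-1],
  [[0,0,0],[0,0,0],-1],
])

```text
time_s: 3.2
ee_pos: [0.6538, -0.0505, 0.0597]
tool_rot: [[0.001, 1.0, 0.0], [1.0, -0.001, 0.0], [0.0, 0.0, -1.0]]
force: [0.1, 0.5, 0.2]
gripper_width: 0.998
```

send_rows([
  [[0,0,0],[0,0,0],1],
  [[0,0,0],[0,0,0],1],
  [[0,0,0],[0,0,0],1],
  [[0,0,0],[0,0,0],1],
  [[0,0,0],[0,0,0],1],
  [[0,0,0],[0,0,0],1],
  [[0,0,0],[0,0,0],1],
  [[0,0,0],[0,0,0],1],
  [[0,0,0],[0,0,0],1],
  [[0,0,0],[0,0,0],1],
], squeeze=80)

```text
time_s: 4.2
ee_pos: [0.6546, -0.0512, 0.0602]
tool_rot: [[0.002, 1.0, 0.002], [1.0, -0.002, -0.0], [-0.0, 0.002, -1.0]]
force: [0.8, 0.9, 4.8]
gripper_width: 0.292
```

```bash
python3 - <<'E'
from h import *
grab("top","1");grab("side","1")
crop("top","1",205,145,325,225,6)
crop("side","1",240,140,380,240,5)
E
```

```text
(no output)
```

View pics/side_1_crop240_140.png

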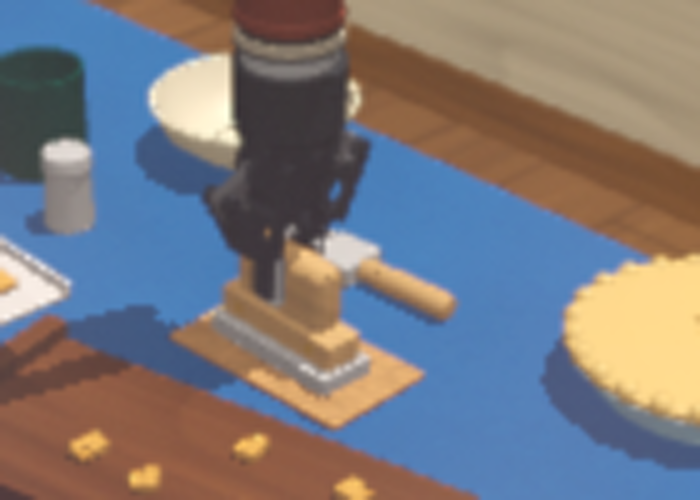

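send_rows([
  [[0,0,0],[0,0,1],1],
  [[0,0,0],[0,0,2],1],
  [[0,0,0],[0,0,2.5],1],
  [[0,0,0],[0,0,2.5],1],
  [[0,0,0],[0,0,2],1],
  [[0,0,0],[0,0,0],1],
])

```text
time_s: 4.9
ee_pos: [0.6552, -0.0514, 0.1617]
tool_rot: [[0.002, 1.0, 0.004], [1.0, -0.002, -0.001], [-0.001, 0.004, -1.0]]
force: [0.8, 0.3, -3.6]
gripper_width: 0.295
```

send_rows([
  [[0,0,-0.065],[-1,0.1,0],1],
  [[0,0,-0.065],[-1,0.1,0],1],
  [[0,0,-0.065],[-1,0.1,0],1],
  [[0,0,-0.065],[-1,0.1,0],1],
  [[0,0,-0.065],[-1,0.1,0],1],
  [[0,0,-0.065],[-1,0.1,0],1],
  [[0,0,-0.065],[-1,0.1,0],1],
  [[0,0,-0.065],[-1,0.1,0],1],
  [[0,0,-0.065],[-1,0.1,0],1],
  [[0,0,-0.065],[-1,0.1,0],1],
])

```text
time_s: 5.9
ee_pos: [0.5512, -0.0407, 0.1563]
tool_rot: [[0.609, 0.793, -0.005], [0.793, -0.609, 0.001], [-0.002, -0.005, -1.0]]
force: [0.3, -0.2, -4.1]
gripper_width: 0.295
```

send_rows([
  [[0,0,-0.065],[-1,0.1,0],1],
  [[0,0,-0.065],[-1,0.1,0],1],
  [[0,0,-0.065],[-1,0.1,0],1],
  [[0,0,-0.065],[-1,0.1,0],1],
  [[0,0,-0.065],[-1,0.1,0],1],
  [[0,0,-0.065],[-1,0.1,0],1],
  [[0,0,-0.065],[-1,0.1,0],1],
  [[0,0,-0.065],[-1,0.1,0],1],
  [[0,0,-0.065],[-1,0.1,0],1],
  [[0,0,-0.065],[-0.7,0.1,0],1],
  [[0,0,-0.058],[0,0,0],1],
  [[0,0,0],[0,0,0],1],
])

```text
time_s: 7.1
ee_pos: [0.4547, -0.0307, 0.157]
tool_rot: [[0.978, 0.209, -0.004], [0.209, -0.978, 0.001], [-0.004, -0.002, -1.0]]
force: [-1.1, -0.9, -4.4]
gripper_width: 0.295
```

```bash
python3 - <<'E'
from h import *
grab("top","2");grab("side","2")
crop("top","2",225,155,425,295,4)
crop("side","2",200,130,380,270,4)
s=monitor.read_state(); print(s["time_s"],s["ee_pos"],s["force"],s["gripper_width"],s["qpos"]); print(s["tool_rot"])
E
```

```text
7.2 [ 0.45562821 -0.03084912  0.15775951] [-0.37658914 -0.36384327 -4.96461639] 0.2983074828042004 [-1.26886966e+01 -3.25165337e+00  1.18559074e+02 -3.26125506e-03
  6.48611054e+01  6.51629389e+01]
[[ 9.77596965e-01  2.10465854e-01 -2.88080579e-03]
 [ 2.10468368e-01 -9.77600486e-01  5.95802278e-04]
 [-2.69088110e-03 -1.18877299e-03 -9.99995673e-01]]
```

View pics/top_2_crop225_155.png

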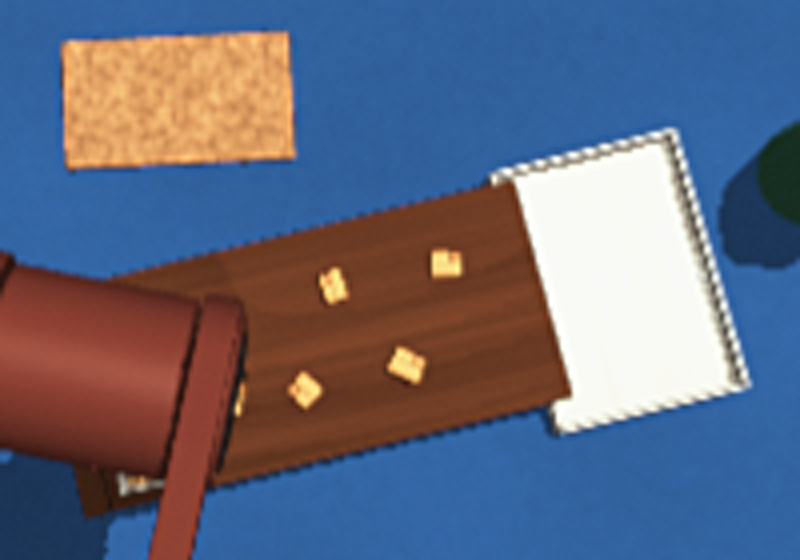

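View pics/side_2_crop200_130.png

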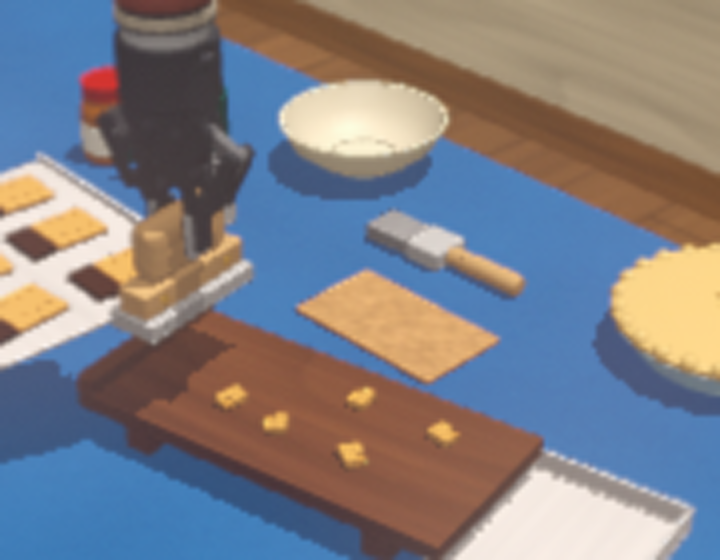

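```bash
python3 - <<'E'
from h import *
P=cloud("side",np.load("/tmp/side_2.npy"));img=cv2.imread("pics/side_2.png").astype(int)
R=P[170:220,225:270].reshape(-1,3)
c=np.array([.480,-.1356]);a=np.radians(-77.8);ex=np.array([np.cos(a),np.sin(a)]);ey=np.array([-ex[1],ex[0]])
b=np.c_[(R[:,:2]-c)@ex,(R[:,:2]-c)@ey,R[:,2]]
for lo,hi in((.104,.118),(.12,.138),(.145,.18)):
    q=b[(b[:,2]>lo)&(b[:,2]<hi)&(abs(b[:,1])<.09)&(b[:,0]<-.07)]; print(lo,len(q),np.percentile(q,[2,50,98],axis=0).round(4))
t=np.array([.4556,-.0308])-c; print(t@ex,t@ey)
E
```

```text
0.104 160 [[-0.128  -0.0617  0.1048]
 [-0.088  -0.0251  0.1136]
 [-0.0833  0.0493  0.1179]]
0.12 170 [[-0.1206 -0.0585  0.1203]
 [-0.0942 -0.0206  0.1289]
 [-0.0893  0.0474  0.1378]]
0.145 215 [[-0.1178 -0.0448  0.1465]
 [-0.096  -0.0221  0.1639]
 [-0.0812  0.0323  0.1793]]
-0.10758951075469433 -0.0017021091520559705
```

The scraper hangs about 4 mm to the robot's side of the tool. I'll shift for that, then lower onto the board.

send_rows([
  [[0,0,0],[0.2,0.05,-1.5],1],
  [[0,0,0],[0.2,0.05,-1.5],1],
  [[0,0,0],[0,0,-1.5],1],
  [[0,0,0],[0,0,-1],1],
  [[0,0,0],[0,0,-0.5],1],
  [[0,0,0],[0,0,0],1],
  [[0,0,0],[0,0,0],1],
])

```text
time_s: 7.9
ee_pos: [0.4613, -0.0302, 0.0997]
tool_rot: [[0.978, 0.209, 0.001], [0.209, -0.978, -0.0], [0.001, 0.0, -1.0]]
force: [0.5, -0.8, -3.3]
gripper_width: 0.293
```

send_rows([
  [[0,0,0],[0,0,-0.2],1],
  [[0,0,0],[0,0,-0.1],1],
  [[0,0,0],[0,0,-0.1],1],
  [[0,0,0],[0,0,0],1],
  [[0,0,0],[0,0,0],1],
])

```text
time_s: 8.4
ee_pos: [0.4609, -0.0301, 0.0953]
tool_rot: [[0.978, 0.209, 0.0], [0.209, -0.978, -0.0], [0.0, 0.0, -1.0]]
force: [0.1, 1.0, -4.5]
gripper_width: 0.298
```

send_rows([
  [[0,0,0],[0.21,-0.98,0],1],
  [[0,0,0],[0.21,-0.98,0],1],
  [[0,0,0],[0.21,-0.98,0],1],
  [[0,0,0],[0.21,-0.98,0],1],
  [[0,0,0],[0.21,-0.98,0],1],
  [[0,0,0],[0.21,-0.98,0],1],
  [[0,0,0],[0.21,-0.98,0],1],
  [[0,0,0],[0.21,-0.98,0],1],
  [[0,0,0],[0.21,-0.98,0],1],
  [[0,0,0],[0.21,-0.98,0],1],
])

```text
time_s: 9.4
ee_pos: [0.482, -0.1289, 0.0953]
tool_rot: [[0.978, 0.209, -0.0], [0.209, -0.978, 0.0], [-0.0, -0.0, -1.0]]
force: [0.5, 0.1, -4.1]
gripper_width: 0.295
```

```bash
python3 - <<'E'
from h import *
grab("top","3");grab("side","3")
crop("top","3",225,155,425,295,4)
crop("side","3",200,130,380,270,4)
s=monitor.read_state(); print(s["time_s"],s["ee_pos"],s["force"],s["gripper_width"]); print(s["tool_rot"])
E
```

```text
9.5 [ 0.48258047 -0.129612    0.09558281] [ 0.29087416  0.5090135  -4.32168299] 0.2955038717160301
[[ 9.78101526e-01  2.08125525e-01  1.08209658e-03]
 [ 2.08126587e-01 -9.78101404e-01 -9.83079947e-04]
 [ 8.53796151e-04  1.18676506e-03 -9.99998931e-01]]
```

View pics/side_3_crop200_130.png

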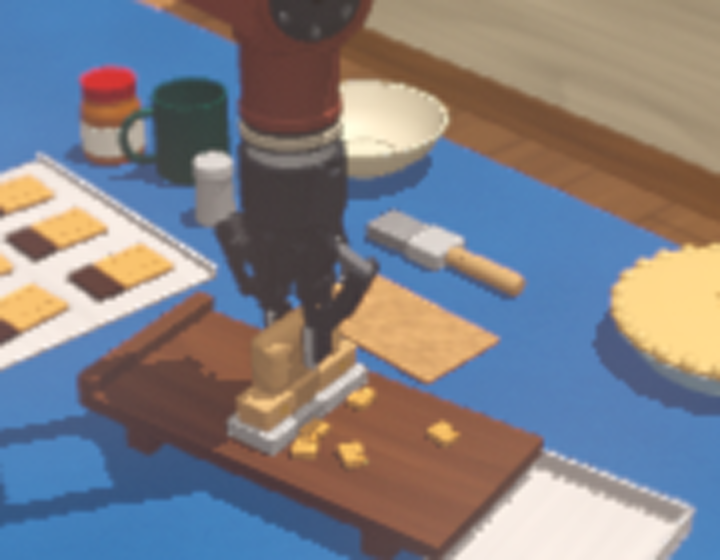

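send_rows([
  [[0,0,0],[0.21,-0.98,0],1],
  [[0,0,0],[0.21,-0.98,0],1],
  [[0,0,0],[0.21,-0.98,0],1],
  [[0,0,0],[0.21,-0.98,0],1],
  [[0,0,0],[0.21,-0.98,0],1],
  [[0,0,0],[0.21,-0.98,0],1],
  [[0,0,0],[0.21,-0.98,0],1],
  [[0,0,0],[0.21,-0.98,0],1],
  [[0,0,0],[0.21,-0.98,0],1],
  [[0,0,0],[0.21,-0.98,0],1],
])

```text
time_s: 10.5
ee_pos: [0.503, -0.2269, 0.0953]
tool_rot: [[0.978, 0.209, -0.0], [0.209, -0.978, 0.0], [-0.0, -0.0, -1.0]]
force: [0.4, 0.1, -3.7]
gripper_width: 0.293
```

```bash
python3 - <<'E'
from h import *
grab("side","4")
crop("side","4",200,130,380,270,4)
s=monitor.read_state(); print(s["time_s"],s["ee_pos"],s["force"],s["gripper_width"]); print(s["tool_rot"])
E
```

```text
10.55 [ 0.50371111 -0.22874317  0.09563581] [ 0.29088122 -1.41574822 -2.77884153] 0.2897679274553509
[[ 9.77941493e-01  2.08874430e-01  1.38158854e-03]
 [ 2.08877236e-01 -9.77939022e-01 -2.35982066e-03]
 [ 8.58203154e-04  2.59634894e-03 -9.99996261e-01]]
```

View pics/side_4_crop200_130.png

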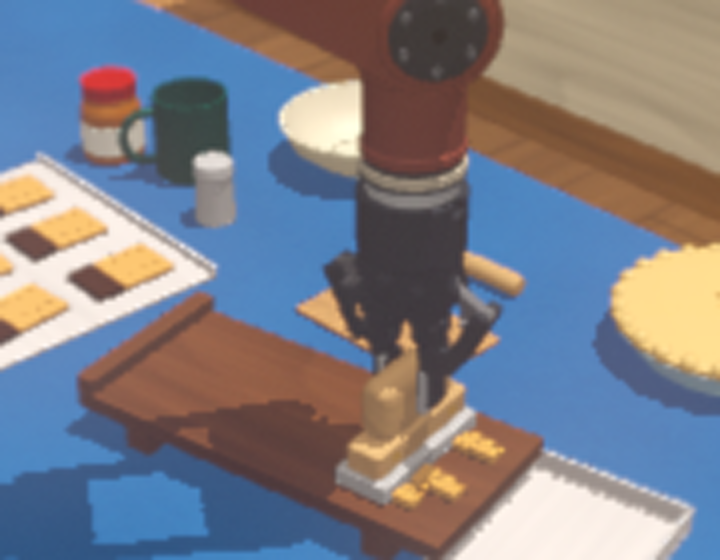

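send_rows([
  [[0,0,0],[0.21,-0.98,0],1],
  [[0,0,0],[0.21,-0.98,0],1],
  [[0,0,0],[0.21,-0.98,0],1],
  [[0,0,0],[0.16,-0.7,0],1],
  [[0,0,0],[0.16,-0.7,0],1],
  [[0,0,0],[0.16,-0.7,0],1],
  [[0,0,0],[0.16,-0.7,0],1],
  [[0,0,0],[0.16,-0.7,0],1],
  [[0,0,0],[0.16,-0.7,0],1],
  [[0,0,0],[0,0,0],1],
  [[0,0,0],[0,0,0],1],
])

```text
time_s: 11.65
ee_pos: [0.5187, -0.2975, 0.0952]
tool_rot: [[0.978, 0.209, -0.0], [0.209, -0.978, 0.0], [-0.0, -0.0, -1.0]]
force: [0.5, 0.8, -4.7]
gripper_width: 0.295
```

```bash
python3 - <<'E'
from h import *
grab("side","5");grab("top","5")
crop("side","5",200,130,400,300,4)
crop("top","5",325,155,425,295,4)
s=monitor.read_state(); print(s["time_s"],s["ee_pos"],s["force"],s["gripper_width"])
E
```

```text
11.75 [ 0.51856241 -0.29708683  0.09512036] [-0.00724145 -0.05779495 -4.35476976] 0.2928047638355547
```

View pics/side_5_crop200_130.png

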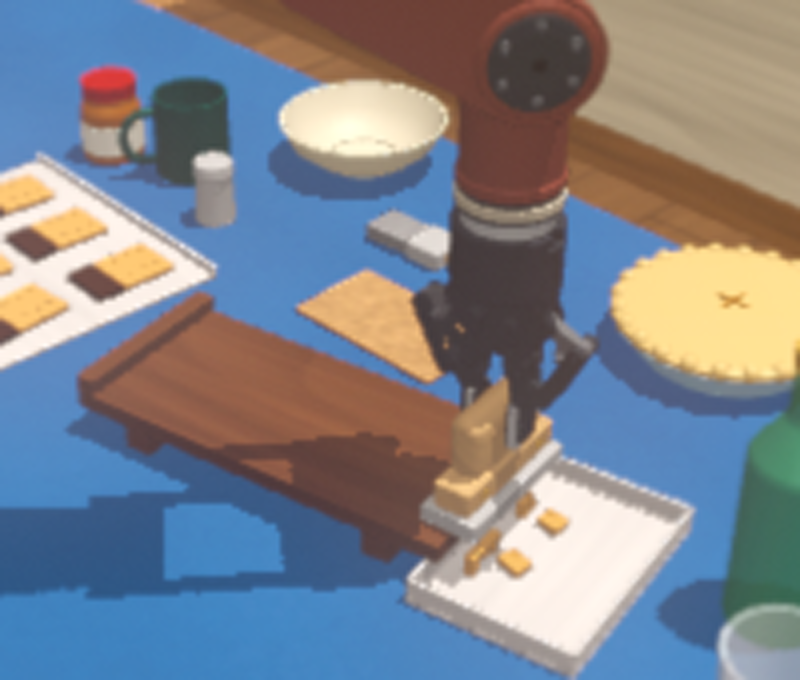

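View pics/top_5_crop325_155.png

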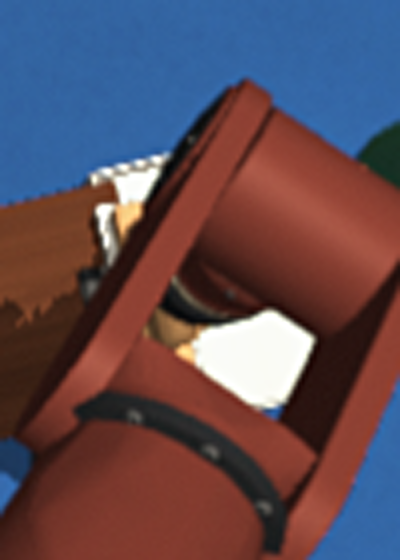

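I see four or five crumbs at the edge. Two of them, near (482,550) and (525,503) in the crop, may be leaning on edge, so I'll push a little further.

send_rows([
  [[0,0,0],[0.1,-0.5,0],1],
  [[0,0,0],[0.1,-0.5,0],1],
  [[0,0,0],[0.1,-0.5,0],1],
  [[0,0,0],[0,0,0],1],
  [[0,0,0],[0,0,2],1],
  [[0,0,0],[0,0,2],1],
  [[0,0,0],[0,0,2],1],
  [[0,0,0],[0,0,2],1],
  [[0,0,0],[0,0,0],1],
])

```text
time_s: 12.65
ee_pos: [0.524, -0.3142, 0.1793]
tool_rot: [[0.978, 0.209, 0.006], [0.209, -0.978, -0.005], [0.005, 0.006, -1.0]]
force: [1.1, -0.4, -3.7]
gripper_width: 0.295
```

```bash
python3 - <<'E'
from h import *
grab("side","6");grab("top","6")
crop("side","6",280,210,390,310,7)
s=monitor.read_state(); print(s["time_s"],s["ee_pos"],s["force"],s["gripper_width"])
E
```

```text
12.75 [ 0.52191461 -0.31260536  0.17545078] [-0.96802835  0.63703397 -5.18973948] 0.292487394096261
```

View pics/side_6_crop280_210.png

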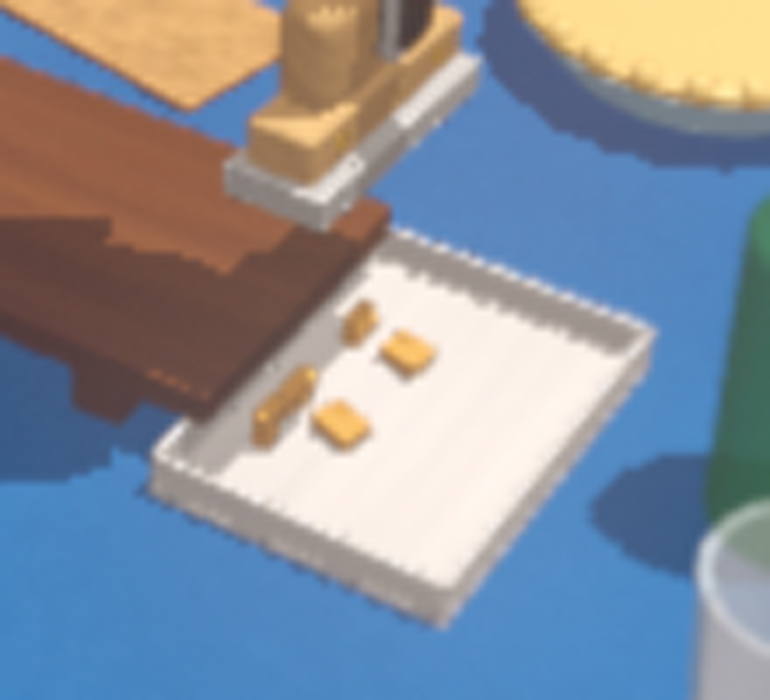

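All five pieces are in the tray, three of them standing on edge. Next I'll take the scraper back to the mat.

send_rows([
  [[0,0,0.0755],[0.74,1.45,0],1],
  [[0,0,0.0755],[0.74,1.45,0],1],
  [[0,0,0.0755],[0.74,1.45,0],1],
  [[0,0,0.0755],[0.74,1.45,0],1],
  [[0,0,0.0755],[0.74,1.45,0],1],
  [[0,0,0.0755],[0.74,1.45,0],1],
  [[0,0,0.0755],[0.74,1.45,0],1],
  [[0,0,0.0755],[0.74,1.45,0],1],
  [[0,0,0.0755],[0.74,1.45,0],1],
])

```text
time_s: 13.65
ee_pos: [0.5872, -0.1808, 0.1727]
tool_rot: [[0.627, 0.779, -0.004], [0.779, -0.627, 0.002], [-0.001, -0.004, -1.0]]
force: [-0.7, -0.4, -4.4]
gripper_width: 0.293
```

send_rows([
  [[0,0,0.0755],[0.74,1.45,0],1],
  [[0,0,0.0755],[0.74,1.45,0],1],
  [[0,0,0.0755],[0.74,1.45,0],1],
  [[0,0,0.0755],[0.74,1.45,0],1],
  [[0,0,0.0755],[0.74,1.45,0],1],
  [[0,0,0.0755],[0.74,1.45,0],1],
  [[0,0,0.0755],[0.74,1.45,0],1],
  [[0,0,0.0755],[0.74,1.45,0],1],
  [[0,0,0.0755],[0.74,1.45,0],1],
  [[0,0,0],[0,0,0],1],
  [[0,0,0],[0,0,0],1],
])

```text
time_s: 14.75
ee_pos: [0.6537, -0.0513, 0.1732]
tool_rot: [[0.001, 1.0, -0.004], [1.0, -0.001, -0.0], [-0.0, -0.004, -1.0]]
force: [0.3, 0.8, -3.9]
gripper_width: 0.297
```

send_rows([
  [[0,0,0],[0,0,-2],1],
  [[0,0,0],[0,0,-2],1],
  [[0,0,0],[0,0,-2],1],
  [[0,0,0],[0,0,-2],1],
  [[0,0,0],[0,0,-1.5],1],
  [[0,0,0],[0,0,-1],1],
  [[0,0,0],[0,0,-0.5],1],
  [[0,0,0],[0,0,0],1],
  [[0,0,0],[0,0,0],1],
])

```text
time_s: 15.65
ee_pos: [0.6558, -0.0517, 0.0663]
tool_rot: [[0.001, 1.0, 0.002], [1.0, -0.001, -0.0], [-0.0, 0.002, -1.0]]
force: [-0.2, -0.3, -4.0]
gripper_width: 0.295
```

send_rows([
  [[0,0,0],[0,0,-0.3],1],
  [[0,0,0],[0,0,-0.2],1],
  [[0,0,0],[0,0,-0.1],1],
  [[0,0,0],[0,0,0],1],
  [[0,0,0],[0,0,0],1],
])

```text
time_s: 16.15
ee_pos: [0.6555, -0.0515, 0.0602]
tool_rot: [[0.001, 1.0, 0.001], [1.0, -0.001, -0.0], [-0.0, 0.001, -1.0]]
force: [-1.3, 2.0, 0.5]
gripper_width: 0.294
```

Contact with the mat: the vertical force went from about -4 N to 0.5 N. Releasing.

send_rows([
  [[0,0,0],[0,0,0],0.2],
  [[0,0,0],[0,0,0],0.0],
  [[0,0,0],[0,0,0],-0.5],
  [[0,0,0],[0,0,0],-1],
  [[0,0,0],[0,0,0],-1],
  [[0,0,0],[0,0,0],-1],
  [[0,0,0],[0,0,2],-1],
  [[0,0,0],[0,0,3],-1],
  [[0,0,0],[0,0,4],-1],
  [[0,0,0],[0,0,4],-1],
])

```text
time_s: 17.15
ee_pos: [0.6543, -0.0514, 0.1898]
tool_rot: [[0.001, 1.0, -0.002], [1.0, -0.001, 0.0], [0.0, -0.002, -1.0]]
force: [0.9, -0.0, -0.1]
gripper_width: 0.997
```

```bash
python3 - <<'E'
from h import *
grab("side","7")
crop("side","7",220,140,400,290,4)
s=monitor.read_state(); print(s["time_s"],s["ee_pos"],s["force"],s["gripper_width"])
E
```

```text
17.2 [ 0.65928974 -0.05220411  0.1995181 ] [3.03092735 0.14561632 4.88617625] 0.9948295572220615
```

View pics/side_7_crop220_140.png

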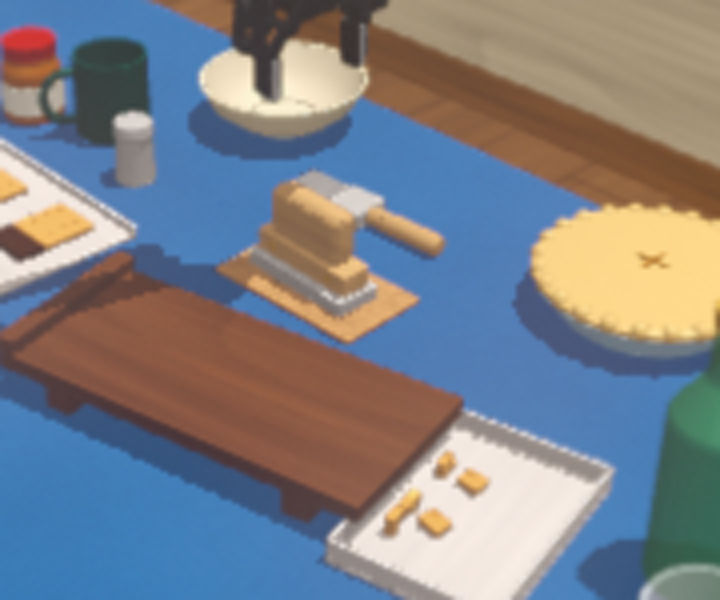

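The scraper stands upright on its mat and the board is clear. Now I'll locate the biscuits.

```bash
cat >> h.py <<'E'
def biscuits(tag):
    p,d=grab("top",tag)
    hsv=cv2.cvtColor(p,cv2.COLOR_RGB2HSV).astype(int)
    S=hsv[...,1];V=hsv[...,2]; 
    m=np.zeros(S.shape,np.uint8); sub=((S>70)&(hsv[...,0]<35)|(V<90))&(hsv[...,0]<60); m[204:292,98:208]=sub[204:292,98:208]
    out=[]
    m=cv2.morphologyEx(m*255,cv2.MORPH_OPEN,np.ones((3,3),np.uint8))
    cs,_=cv2.findContours(m,cv2.RETR_EXTERNAL,cv2.CHAIN_APPROX_NONE)
    for c in cs:
        if cv2.contourArea(c)<250: continue
        w=onplane("top",c.reshape(-1,2),.013)[:,:2]
        (cx,cy),(a,b),_=cv2.minAreaRect(((w)*1000).astype(np.float32))
        bx=cv2.boxPoints(cv2.minAreaRect((w*1000).astype(np.float32)))
        e=[bx[1]-bx[0],bx[2]-bx[1]]; l=max(e,key=np.linalg.norm); l=l*np.sign(l[0])
        # dip check
        mm=np.zeros(S.shape,np.uint8);cv2.drawContours(mm,[c],-1,1,-1); dk=np.argwhere((mm>0)&(V<90))
        dw=onplane("top",dk[:,::-1],.013).mean(0)[:2] if len(dk) else np.array([0,0])
        out.append((cx,cy,np.degrees(np.arctan2(l[1],l[0])),max(a,b),min(a,b),(dw*1000-[cx,cy]).round()))
    for o in sorted(out): print("ctr %.1f %.1f yaw %.1f size %.0f x %.0f dip"%o[:5],o[5])
    cv2.imwrite(f"pics/mask_{tag}.png",m)
E
python3 - <<'E'
from h import *
biscuits("8"); crop("top","8",85,130,425,300,2.3)
E
```

```text
ctr 425.4 272.4 yaw -8.0 size 82 x 53 dip [-29.   4.]
ctr 472.4 160.5 yaw -1.2 size 235 x 94 dip [18.  8.]
ctr 527.6 268.5 yaw 1.1 size 81 x 52 dip [-29.   1.]
ctr 530.0 360.9 yaw -4.6 size 82 x 53 dip [-29.   2.]
```

View pics/top_8_crop85_130.png

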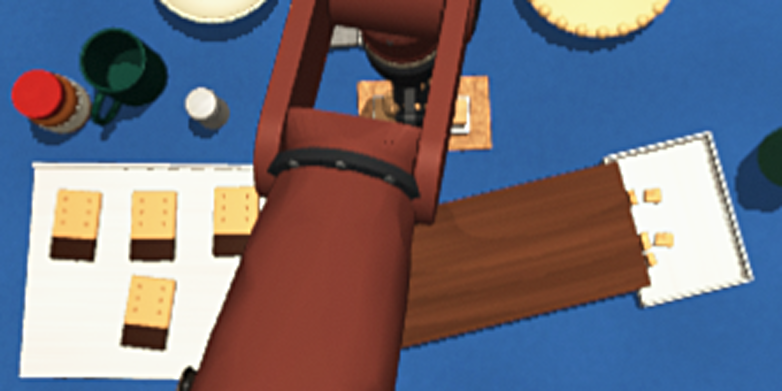

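send_rows([
  [[0,0,0.0716],[-1.15,1.62,0],-0.7],
  [[0,0,0.0716],[-1.15,1.62,0],-0.7],
  [[0,0,0.0716],[-1.15,1.62,0],-0.7],
  [[0,0,0.0716],[-1.15,1.62,0],-0.7],
  [[0,0,0.0716],[-1.15,1.62,0],-0.7],
  [[0,0,0.0716],[-1.15,1.62,0],-0.7],
  [[0,0,0.0716],[-1.15,1.62,0],-0.7],
  [[0,0,0.0716],[-1.15,1.62,0],-0.7],
  [[0,0,0.0716],[-1.15,1.62,0],-0.7],
  [[0,0,0.0716],[-1.15,1.62,0],-0.7],
], squeeze=40)

```text
time_s: 18.25
ee_pos: [0.539, 0.1111, 0.1886]
tool_rot: [[-0.658, 0.753, -0.001], [0.753, 0.658, -0.0], [0.001, -0.001, -1.0]]
force: [0.1, 0.5, -0.3]
gripper_width: 0.847
```

send_rows([
  [[0,0,0.0716],[-1.15,1.62,0],-0.7],
  [[0,0,0.0716],[-1.15,1.62,0],-0.7],
  [[0,0,0.0716],[-1.15,1.62,0],-0.7],
  [[0,0,0.0716],[-1.15,1.62,0],-0.7],
  [[0,0,0.0716],[-1.15,1.62,0],-0.7],
  [[0,0,0.0716],[-1.15,1.62,0],-0.7],
  [[0,0,0.0716],[-1.15,1.62,0],-0.7],
  [[0,0,0.0716],[-1.15,1.62,0],-0.7],
  [[0,0,0.0716],[-1.15,1.62,0],-0.7],
  [[0,0,0.0716],[-1.15,1.62,0],-0.7],
  [[0,0,0],[0,0,0],-0.7],
  [[0,0,0],[0,0,0],-0.7],
])

```text
time_s: 19.45
ee_pos: [0.4248, 0.2724, 0.1889]
tool_rot: [[-0.99, 0.139, -0.0], [0.139, 0.99, -0.001], [0.0, -0.001, -1.0]]
force: [-0.8, -0.3, 0.1]
gripper_width: 0.85
```

```bash
python3 - <<'E'
from h import *
s=monitor.read_state(); print(s["time_s"],s["ee_pos"],s["tool_rot"][:,1],s["force"],s["gripper_width"],s["qpos"],r.finger_overhang)
E
```

```text
19.45 [0.42475717 0.27237529 0.188923  ] [ 1.39328138e-01  9.90245999e-01 -7.28330201e-04] [-0.82534333 -0.32345716  0.13079455] 0.8504817652501776 [ 2.47160154e+01  5.65653369e-01  1.11157294e+02 -3.67170945e-02
  6.83011588e+01 -5.72614289e+01] 0.008
```

send_rows([
  [[0,0,0],[0,0,-4],-0.5],
  [[0,0,0],[0,0,-4],-0.5],
  [[0,0,0],[0,0,-4],-0.5],
  [[0,0,0],[0,0,-2.5],-0.5],
  [[0,0,0],[0,0,-1.4],-0.5],
  [[0,0,0],[0,0,0],-0.5],
  [[0,0,0],[0,0,0],-0.5],
  [[0,0,0],[0,0,0],-0.5],
])

```text
time_s: 20.25
ee_pos: [0.4269, 0.2732, 0.0322]
tool_rot: [[-0.99, 0.14, 0.004], [0.14, 0.99, 0.002], [-0.003, 0.002, -1.0]]
force: [0.1, 0.1, 0.2]
gripper_width: 0.748
```

```bash
python3 - <<'E'
from h import *
grab("side","9")
crop("side","9",130,130,250,230,6)
s=monitor.read_state(); print(s["time_s"],s["ee_pos"],s["force"],s["gripper_width"])
E
```

```text
20.3 [0.42681062 0.27322794 0.03222699] [-0.15949374 -0.28085049  0.67709252] 0.7473846310908645
```

View pics/side_9_crop130_130.png

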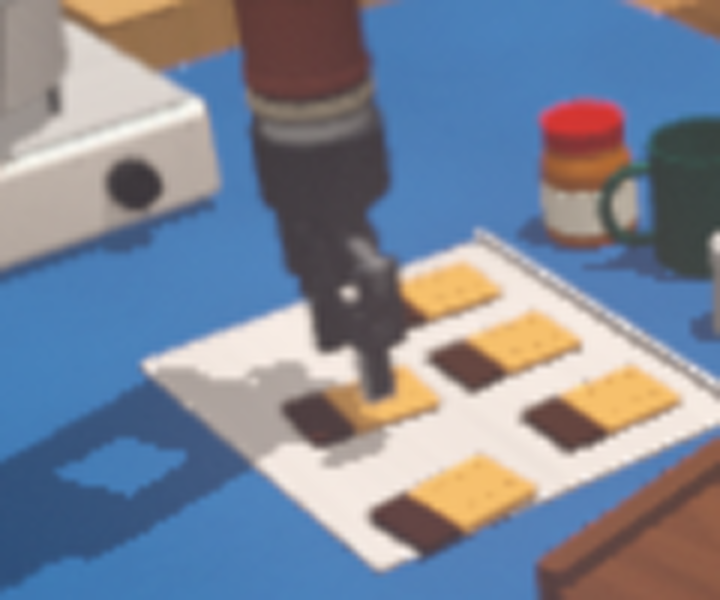

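send_rows([
  [[0,0,0],[-0.1,0,-0.8],-0.5],
  [[0,0,0],[0,0,-0.5],-0.5],
  [[0,0,0],[0,0,-0.2],-0.5],
  [[0,0,0],[0,0,0],-0.5],
  [[0,0,0],[0,0,0],-0.5],
])

```text
time_s: 20.8
ee_pos: [0.4238, 0.2725, 0.0151]
tool_rot: [[-0.99, 0.139, -0.0], [0.139, 0.99, -0.0], [0.0, -0.0, -1.0]]
force: [-0.6, -0.8, 0.4]
gripper_width: 0.749
```

send_rows([
  [[0,0,0],[0.1,0,-0.2],-0.5],
  [[0,0,0],[0,0,0],-0.5],
  [[0,0,0],[0,0,0],-0.5],
])

```text
time_s: 21.1
ee_pos: [0.4251, 0.2725, 0.0133]
tool_rot: [[-0.99, 0.139, 0.0], [0.139, 0.99, 0.0], [-0.0, 0.0, -1.0]]
force: [1.4, -0.4, 0.1]
gripper_width: 0.75
```

```bash
python3 - <<'E'
from h import *
grab("side","10")
crop("side","10",160,170,230,230,10)
s=monitor.read_state(); print(s["time_s"],s["ee_pos"],s["force"],s["gripper_width"])
E
```

```text
21.15 [0.4250551  0.27250169 0.0133212 ] [ 0.34376903 -0.27569089  0.93682733] 0.7449987826990475
```

View pics/side_10_crop160_170.png

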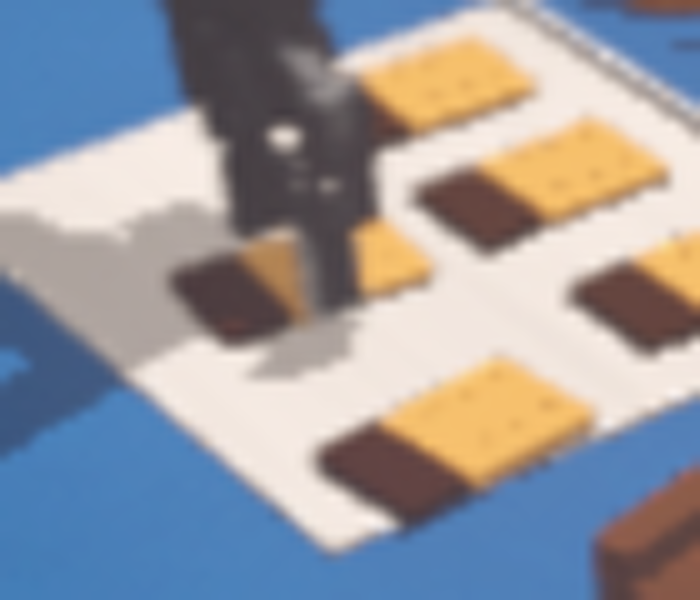

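send_rows([
  [[0,0,0],[0,0,0],0.2],
  [[0,0,0],[0,0,0],0.2],
  [[0,0,0],[0,0,0],0.2],
  [[0,0,0],[0,0,0],0.2],
  [[0,0,0],[0,0,0],0.2],
  [[0,0,0],[0,0,0],0.2],
])

```text
time_s: 21.75
ee_pos: [0.4254, 0.2727, 0.0138]
tool_rot: [[-0.99, 0.139, 0.001], [0.139, 0.99, 0.0], [-0.001, 0.0, -1.0]]
force: [-0.1, -0.8, 5.8]
gripper_width: 0.611
```

```bash
python3 - <<'E'
from h import *
grab("side","11")
crop("side","11",160,170,230,230,10)
s=monitor.read_state(); print(s["time_s"],s["ee_pos"],s["force"],s["gripper_width"])
E
```

```text
21.8 [0.42548447 0.27274078 0.01382035] [-1.01755545  0.04574663  5.73896992] 0.6126866358598102
```

View pics/side_11_crop160_170.png

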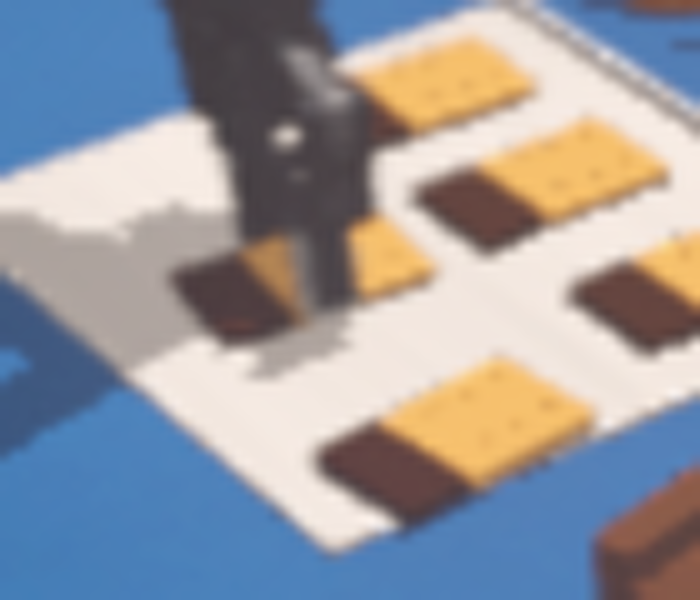

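send_rows([
  [[0,0,0],[0,0,1],0.2],
  [[0,0,0],[0,0,2],0.2],
  [[0,0,0],[0,0,3],0.2],
  [[0,0,0],[0,0,3],0.2],
  [[0,0,0],[0,0,1],0.2],
  [[0,0,0],[0,0,0],0.2],
])

```text
time_s: 22.4
ee_pos: [0.4262, 0.2731, 0.115]
tool_rot: [[-0.99, 0.139, 0.004], [0.139, 0.99, 0.002], [-0.003, 0.002, -1.0]]
force: [-0.0, -1.1, -0.8]
gripper_width: 0.611
```

```bash
python3 - <<'E'
from h import *
grab("side","12")
crop("side","12",140,110,250,230,6)
s=monitor.read_state(); print(s["time_s"],s["ee_pos"],s["force"],s["gripper_width"])
E
```

```text
22.45 [0.42499898 0.2725102  0.11335007] [ 0.29677456  0.34791934 -0.3704833 ] 0.6109761113371394
```

View pics/side_12_crop140_110.png

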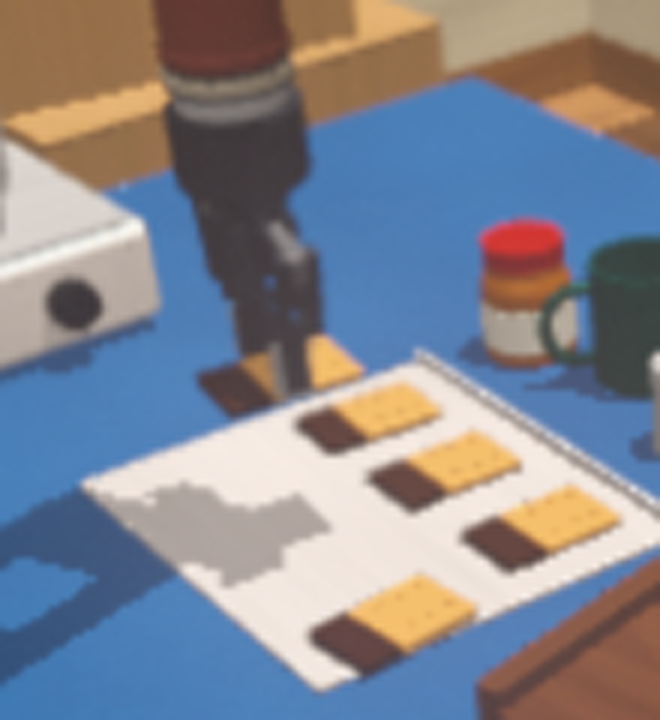

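The biscuit is held level. Carrying it to the stop.

send_rows([
  [[0,0,-0.0761],[0.2,-1.92,0],0.2],
  [[0,0,-0.0761],[0.2,-1.92,0],0.2],
  [[0,0,-0.0761],[0.2,-1.92,0],0.2],
  [[0,0,-0.0761],[0.2,-1.92,0],0.2],
  [[0,0,-0.0761],[0.2,-1.92,0],0.2],
  [[0,0,-0.0761],[0.2,-1.92,0],0.2],
  [[0,0,-0.0761],[0.2,-1.92,0],0.2],
  [[0,0,-0.0761],[0.2,-1.92,0],0.2],
])

```text
time_s: 23.25
ee_pos: [0.439, 0.1179, 0.1108]
tool_rot: [[-0.73, 0.683, -0.005], [0.683, 0.73, -0.001], [0.003, -0.004, -1.0]]
force: [-0.2, 0.2, -0.0]
gripper_width: 0.611
```

send_rows([
  [[0,0,-0.0761],[0.2,-1.92,0],0.2],
  [[0,0,-0.0761],[0.2,-1.92,0],0.2],
  [[0,0,-0.0761],[0.2,-1.92,0],0.2],
  [[0,0,-0.0761],[0.2,-1.92,0],0.2],
  [[0,0,-0.0761],[0.2,-1.92,0],0.2],
  [[0,0,-0.0761],[0.2,-1.92,0],0.2],
  [[0,0,-0.0761],[0.2,-1.92,0],0.2],
  [[0,0,-0.0761],[0.2,-1.92,0],0.2],
  [[0,0,0],[0,0,0],0.2],
  [[0,0,0],[0,0,-2],0.2],
  [[0,0,0],[0,0,-1],0.2],
  [[0,0,0],[0,0,0],0.2],
])

```text
time_s: 24.45
ee_pos: [0.454, -0.0335, 0.0803]
tool_rot: [[-0.213, 0.977, -0.007], [0.977, 0.213, 0.002], [0.003, -0.006, -1.0]]
force: [-0.4, 0.1, -0.1]
gripper_width: 0.613
```

```bash
python3 - <<'E'
from h import *
grab("side","13"); grab("top","13")
crop("side","13",190,150,300,250,6)
s=monitor.read_state(); print(s["time_s"],s["ee_pos"],s["force"],s["gripper_width"],s["tool_rot"])
E
```

```text
24.55 [ 0.45612493 -0.03403567  0.08250089] [-0.21379843 -0.04925944  0.31712753] 0.6115124939868308 [[-2.12760227e-01  9.77102102e-01 -2.13712121e-03]
 [ 9.77103855e-01  2.12761984e-01  6.28515320e-04]
 [ 1.06882179e-03 -1.95446631e-03 -9.99997519e-01]]
```

View pics/side_13_crop190_150.png

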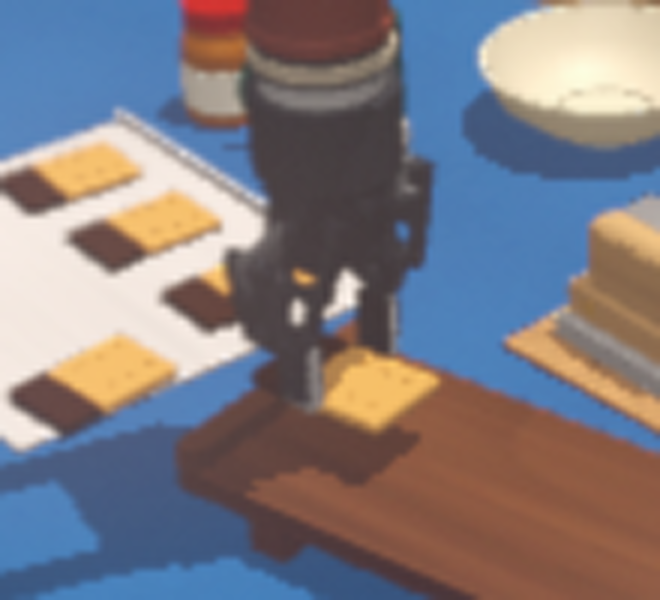

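send_rows([
  [[0,0,0],[0.2,-0.05,-1],0.2],
  [[0,0,0],[0,0,-1],0.2],
  [[0,0,0],[0,0,-0.7],0.2],
  [[0,0,0],[0,0,-0.3],0.2],
  [[0,0,0],[0,0,0],0.2],
  [[0,0,0],[0,0,0],0.2],
  [[0,0,0],[0,0,0],0.2],
])

```text
time_s: 25.25
ee_pos: [0.4594, -0.0353, 0.0537]
tool_rot: [[-0.212, 0.977, 0.001], [0.977, 0.212, -0.0], [-0.0, 0.001, -1.0]]
force: [-0.6, 0.1, -0.5]
gripper_width: 0.607
```

send_rows([
  [[0,0,0],[-0.05,0,-0.2],0.2],
  [[0,0,0],[0,0,-0.1],0.2],
  [[0,0,0],[0,0,0],0.2],
  [[0,0,0],[0,0,0],0.2],
])

```text
time_s: 25.65
ee_pos: [0.4584, -0.0352, 0.0503]
tool_rot: [[-0.212, 0.977, -0.0], [0.977, 0.212, 0.0], [0.0, -0.0, -1.0]]
force: [0.1, -0.3, -0.5]
gripper_width: 0.611
```

send_rows([
  [[0,0,0],[0,0,-0.05],0.2],
  [[0,0,0],[0,0,0],-0.3],
  [[0,0,0],[0,0,0],-0.45],
  [[0,0,0],[0,0,0],-0.6],
  [[0,0,0],[0,0,0],-0.6],
  [[0,0,0],[0,0,1],-0.6],
  [[0,0,0],[0,0,3],-0.6],
  [[0,0,0],[0,0,4],-0.6],
  [[0,0,0],[0,0,3],-0.6],
])

```text
time_s: 26.55
ee_pos: [0.4591, -0.0353, 0.1626]
tool_rot: [[-0.212, 0.977, 0.002], [0.977, 0.212, -0.001], [-0.001, 0.002, -1.0]]
force: [0.7, -0.4, -0.4]
gripper_width: 0.8
```

```bash
python3 - <<'E'
from h import *
grab("side","14"); grab("top","14")
crop("side","14",190,150,300,250,6)
crop("top","14",85,150,285,300,4)
s=monitor.read_state(); print(s["time_s"],s["ee_pos"],s["force"],s["gripper_width"])
E
```

```text
26.65 [ 0.46276481 -0.03611439  0.16598035] [ 1.01714501 -0.52331138  0.34191285] 0.798065480292801
```

View pics/side_14_crop190_150.png

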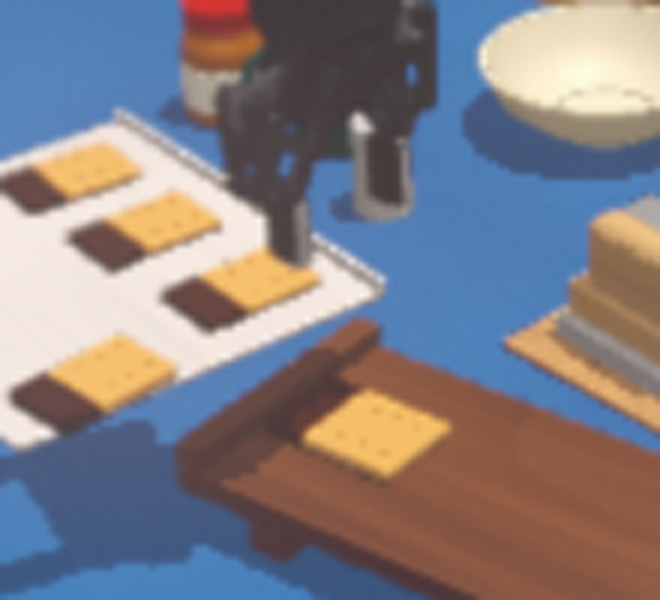

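View pics/top_14_crop85_150.png

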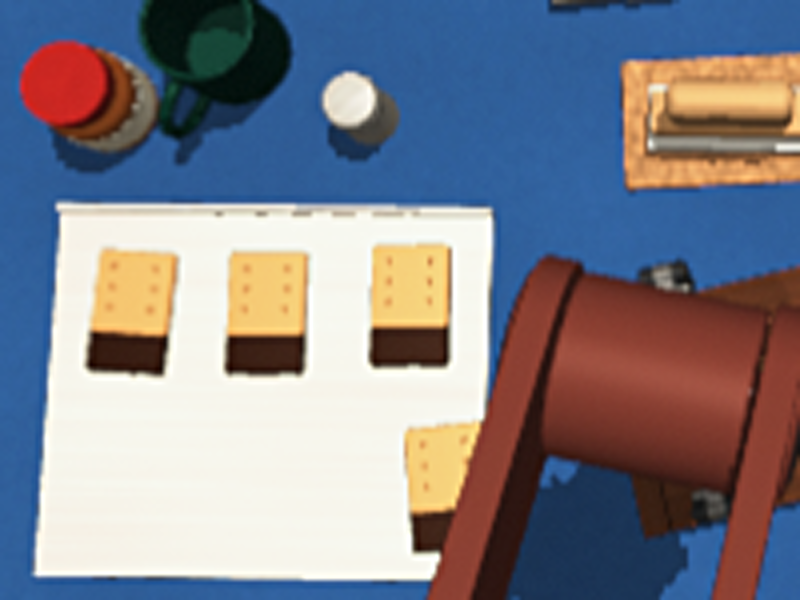

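Biscuit 1 is flat by the stop. I'll measure where it landed.

```bash
cat >> h.py <<'E'
C=np.array([.480,-.1356]);_a=np.radians(-77.8);EX=np.array([np.cos(_a),np.sin(_a)]);EY=np.array([-EX[1],EX[0]])
def toboard(P): return np.c_[(P[:,:2]-C)@EX,(P[:,:2]-C)@EY]
def toworld(x,y=0): return C+EX*x+EY*y
E
python3 - <<'E'
from h import *
f=lambda u,v:(190+(u+.5)/6-.5,150+(v+.5)/6-.5)
# tan top corners in crop: left(302,435) bottom(385,470) right(452,427) top(370,388)
P=onplane("side",[f(302,432),f(386,470),f(452,424),f(370,388)],.049); print(toboard(P).round(4))
# board check in side: open corners etc
im="14"
P=cloud("side",np.load("/tmp/side_14.npy"))
for u,v in [(370,420),(380,430)]: print(P[int(150+v/6),int(190+u/6)])
biscuits("15")
E
```

```text
[[-0.1193 -0.0204]
 [-0.0617 -0.0222]
 [-0.0593  0.0296]
 [-0.1162  0.0319]]
[ 0.46461296 -0.04157646  0.05007509]
[ 0.46582418 -0.05003343  0.04992404]
ctr 401.8 144.5 yaw 0.2 size 96 x 57 dip [-26.   5.]
ctr 527.5 268.5 yaw 1.1 size 81 x 52 dip [-29.   1.]
ctr 530.0 360.9 yaw -4.6 size 82 x 53 dip [-29.   2.]
ctr 530.8 170.1 yaw 0.4 size 81 x 52 dip [-29.   1.]
```

Biscuit 1's centre is at about x = -0.1025 in the board frame. Next I'll fetch the biscuit at (0.5275, 0.2685).

send_rows([
  [[0,0,0.0765],[0.38,1.69,0],-0.5],
  [[0,0,0.0765],[0.38,1.69,0],-0.5],
  [[0,0,0.0765],[0.38,1.69,0],-0.5],
  [[0,0,0.0765],[0.38,1.69,0],-0.5],
  [[0,0,0.0765],[0.38,1.69,0],-0.5],
  [[0,0,0.0765],[0.38,1.69,0],-0.5],
  [[0,0,0.0765],[0.38,1.69,0],-0.5],
  [[0,0,0.0765],[0.38,1.69,0],-0.5],
  [[0,0,0.0765],[0.38,1.69,0],-0.5],
])

```text
time_s: 27.6
ee_pos: [0.4913, 0.1175, 0.158]
tool_rot: [[-0.786, 0.618, -0.003], [0.618, 0.786, -0.0], [0.002, -0.002, -1.0]]
force: [-0.2, 0.0, 0.6]
gripper_width: 0.754
```

send_rows([
  [[0,0,0.0765],[0.38,1.69,0],-0.5],
  [[0,0,0.0765],[0.38,1.69,0],-0.5],
  [[0,0,0.0765],[0.38,1.69,0],-0.5],
  [[0,0,0.0765],[0.38,1.69,0],-0.5],
  [[0,0,0.0765],[0.38,1.69,0],-0.5],
  [[0,0,0.0765],[0.38,1.69,0],-0.5],
  [[0,0,0.0765],[0.38,1.69,0],-0.5],
  [[0,0,0.0765],[0.38,1.69,0],-0.5],
  [[0,0,0.0765],[0.38,1.69,0],-0.5],
  [[0,0,0],[0,0,-2],-0.5],
  [[0,0,0],[0,0,-2],-0.5],
  [[0,0,0],[0,0,0],-0.5],
])

```text
time_s: 28.8
ee_pos: [0.5228, 0.2677, 0.1147]
tool_rot: [[-1.0, -0.02, -0.01], [-0.02, 1.0, -0.004], [0.01, -0.003, -1.0]]
force: [-1.2, -0.6, -0.6]
gripper_width: 0.752
```

```bash
python3 - <<'E'
from h import *
biscuits("16")
s=monitor.read_state(); print(s["time_s"],s["ee_pos"],s["tool_rot"][:,1],s["gripper_width"],s["qpos"])
E
```

```text
ctr 406.9 144.0 yaw 5.8 size 82 x 54 dip [-29.  -1.]
ctr 478.0 375.6 yaw 2.3 size 238 x 73 dip [-2. -1.]
ctr 527.5 269.5 yaw -1.3 size 79 x 54 dip [-23.   0.]
ctr 530.8 170.1 yaw 0.4 size 81 x 52 dip [-29.   1.]
28.85 [0.5241494  0.26804829 0.11651459] [-0.01972254  0.99980262 -0.0023958 ] 0.7493238183705776 [ 2.02573367e+01  1.59279933e+01  1.02369939e+02 -2.47459063e-03
  6.21146834e+01 -7.08711266e+01]
```

send_rows([
  [[0,0,0],[0,0,-3],-0.5],
  [[0,0,0],[0,0,-3],-0.5],
  [[0,0,0],[0,0,-2],-0.5],
  [[0,0,0],[0,0,-1],-0.5],
  [[0,0,0],[0,0,0],-0.5],
  [[0,0,0],[0,0,0],-0.5],
  [[0,0,0],[0,0,0],-0.5],
])

```text
time_s: 29.55
ee_pos: [0.5284, 0.2695, 0.0316]
tool_rot: [[-1.0, -0.02, 0.003], [-0.02, 1.0, 0.001], [-0.003, 0.001, -1.0]]
force: [-0.6, -1.0, 0.4]
gripper_width: 0.751
```

send_rows([
  [[0,0,0],[0,0,-1],-0.5],
  [[0,0,0],[0,0,-0.7],-0.5],
  [[0,0,0],[0,0,0],-0.5],
  [[0,0,0],[0,0,0],-0.5],
])

```text
time_s: 29.95
ee_pos: [0.5263, 0.2688, 0.0122]
tool_rot: [[-1.0, -0.02, -0.001], [-0.02, 1.0, -0.0], [0.001, -0.0, -1.0]]
force: [0.4, 0.2, -0.3]
gripper_width: 0.751
```

send_rows([
  [[0,0,0],[0,0,0],0.2],
  [[0,0,0],[0,0,0],0.2],
  [[0,0,0],[0,0,0],0.2],
  [[0,0,0],[0,0,0],0.2],
  [[0,0,0],[0,0,0],0.2],
  [[0,0,0],[0,0,0],0.2],
])

```text
time_s: 30.55
ee_pos: [0.5274, 0.2692, 0.0132]
tool_rot: [[-1.0, -0.02, 0.001], [-0.02, 1.0, 0.0], [-0.001, 0.0, -1.0]]
force: [0.3, -0.9, 2.5]
gripper_width: 0.612
```

send_rows([
  [[0,0,0],[0,0,1],0.2],
  [[0,0,0],[0,0,2],0.2],
  [[0,0,0],[0,0,3],0.2],
  [[0,0,0],[0,0,3],0.2],
  [[0,0,0],[0,0,2],0.2],
  [[0,0,0],[0,0,0],0.2],
  [[0,0,0],[0,0,0],0.2],
])

```text
time_s: 31.25
ee_pos: [0.5266, 0.2689, 0.1227]
tool_rot: [[-1.0, -0.02, -0.0], [-0.02, 1.0, -0.0], [0.0, -0.0, -1.0]]
force: [-0.1, 0.7, -0.6]
gripper_width: 0.614
```

```bash
python3 - <<'E'
from h import *
biscuits("17")
crop("top","17",200,200,320,290,6)
s=monitor.read_state(); print(s["time_s"],s["ee_pos"],s["tool_rot"][:,1],s["gripper_width"])
E
```

```text
ctr 406.6 144.2 yaw 5.1 size 82 x 54 dip [-29.  -2.]
ctr 479.3 345.5 yaw 2.3 size 238 x 133 dip [ 3. 23.]
ctr 530.8 170.1 yaw 0.4 size 81 x 52 dip [-29.   1.]
31.3 [0.52572312 0.2685769  0.12152628] [-1.95502036e-02  9.99808560e-01 -7.94946703e-04] 0.6116273319643039
```

View pics/top_17_crop200_200.png

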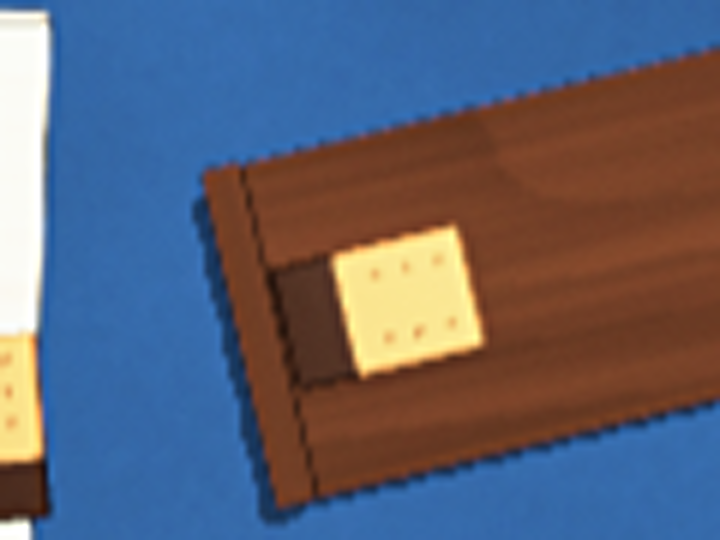

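The top view shows biscuit 1 centred, up against the stop and straight, with its dipped end at (310,320) in the crop. Now I'll carry biscuit 2 over.

send_rows([
  [[0,0,-0.0765],[-0.33,-1.95,0],0.2],
  [[0,0,-0.0765],[-0.33,-1.95,0],0.2],
  [[0,0,-0.0765],[-0.33,-1.95,0],0.2],
  [[0,0,-0.0765],[-0.33,-1.95,0],0.2],
  [[0,0,-0.0765],[-0.33,-1.95,0],0.2],
  [[0,0,-0.0765],[-0.33,-1.95,0],0.2],
  [[0,0,-0.0765],[-0.33,-1.95,0],0.2],
  [[0,0,-0.0765],[-0.33,-1.95,0],0.2],
  [[0,0,-0.0765],[-0.33,-1.95,0],0.2],
])

```text
time_s: 32.2
ee_pos: [0.495, 0.0926, 0.1204]
tool_rot: [[-0.783, 0.623, -0.005], [0.623, 0.783, -0.0], [0.004, -0.003, -1.0]]
force: [0.4, -1.3, -0.0]
gripper_width: 0.611
```

send_rows([
  [[0,0,-0.0765],[-0.33,-1.95,0],0.2],
  [[0,0,-0.0765],[-0.33,-1.95,0],0.2],
  [[0,0,-0.0765],[-0.33,-1.95,0],0.2],
  [[0,0,-0.0765],[-0.33,-1.95,0],0.2],
  [[0,0,-0.0765],[-0.33,-1.95,0],0.2],
  [[0,0,-0.0765],[-0.33,-1.95,0],0.2],
  [[0,0,-0.0765],[-0.33,-1.95,0],0.2],
  [[0,0,-0.0765],[-0.33,-1.95,0],0.2],
  [[0,0,-0.0765],[-0.33,-1.95,0],0.2],
  [[0,0,0],[0,0,0],0.2],
  [[0,0,0],[0,0,0],0.2],
])

```text
time_s: 33.3
ee_pos: [0.4662, -0.0816, 0.1212]
tool_rot: [[-0.212, 0.977, -0.003], [0.977, 0.212, 0.002], [0.002, -0.003, -1.0]]
force: [1.6, 0.8, -0.2]
gripper_width: 0.616
```

send_rows([
  [[0.0483,0.0104,0],[0,0,-0.5],0.2],
  [[0.0483,0.0104,0],[0,0,-1],0.2],
  [[0.0483,0.0104,0],[0,0,-1],0.2],
  [[0.0483,0.0104,0],[0,0,-1],0.2],
  [[0,0,0],[0,0,0],0.2],
  [[0,0,0],[0,0,0],0.2],
  [[0,0,0],[0,0,0],0.2],
])

```text
time_s: 34.0
ee_pos: [0.4676, -0.0814, 0.088]
tool_rot: [[-0.209, 0.977, -0.041], [0.958, 0.213, 0.191], [0.196, 0.0, -0.981]]
force: [-0.3, 0.4, 0.1]
gripper_width: 0.614
```

```bash
cat >> h.py <<'E'
def st():
    s=monitor.read_state(); R=s["tool_rot"]; e=s["ee_pos"]
    y=R[:,1]; z=R[:,2]; b=toboard(e[None])[0]
    print("t %.2f ee %s board x %.4f y %.4f z %.4f | tool y ang %.1f  tilt %.2f deg | F %s w %.3f"%(s["time_s"],e.round(4),b[0],b[1],e[2],np.degrees(np.arctan2(y[1],y[0])),np.degrees(np.arctan2(-(z[:2]@EX),-z[2])),s["force"].round(1),s["gripper_width"]))
E
python3 - <<'E'
from h import *
grab("side","18");st()
crop("side","18",190,150,300,250,6)
E
```

```text
t 34.05 ee [ 0.4677 -0.0814  0.0883] board x -0.0555 y -0.0006 z 0.0883 | tool y ang 12.3  tilt 11.28 deg | F [ 0.2 -1.3 -0.5] w 0.615
```

View pics/side_18_crop190_150.png

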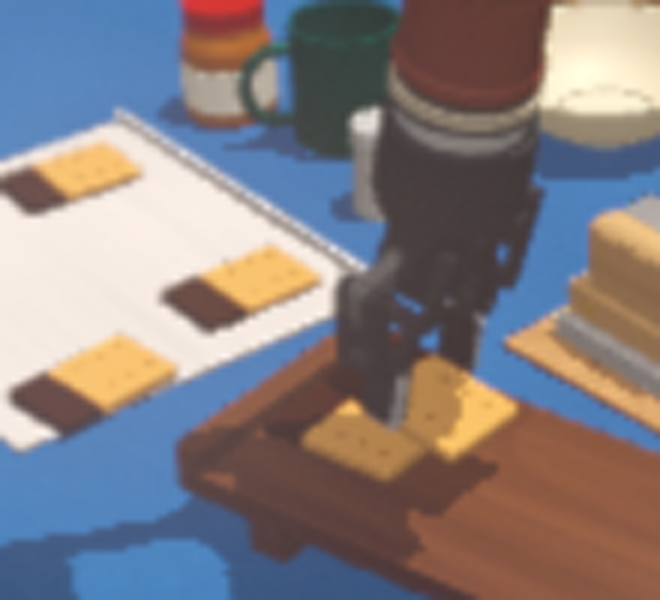

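send_rows([
  [[0,0,0],[0,0,-1],0.2],
  [[0,0,0],[0,0,-1],0.2],
  [[0,0,0],[0,0,-0.6],0.2],
  [[0,0,0],[0,0,-0.3],0.2],
  [[0,0,0],[0,0,0],0.2],
  [[0,0,0],[0,0,0],0.2],
  [[0,0,0],[0,0,0],0.2],
])

```text
time_s: 34.75
ee_pos: [0.4677, -0.0822, 0.059]
tool_rot: [[-0.208, 0.977, -0.041], [0.958, 0.212, 0.192], [0.196, 0.001, -0.981]]
force: [-0.7, -0.3, 0.1]
gripper_width: 0.614
```

```bash
python3 - <<'E'
from h import *
grab("side","19");st()
crop("side","19",220,170,290,240,9)
E
```

```text
t 34.80 ee [ 0.4678 -0.0822  0.059 ] board x -0.0548 y -0.0007 z 0.0590 | tool y ang 12.2  tilt 11.30 deg | F [ 0.   0.2 -0.3] w 0.613
```

View pics/side_19_crop220_170.png

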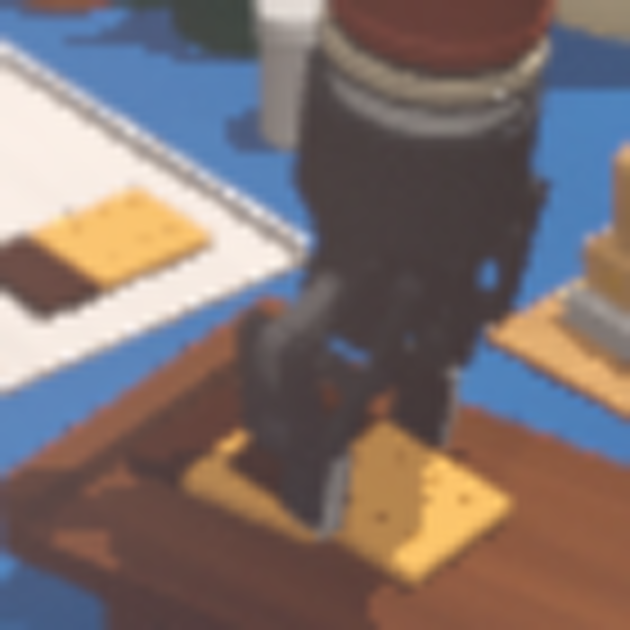

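Very close to contact. I'll lower another 1.5 mm, release, and withdraw along the tool axis.

send_rows([
  [[0,0,0],[0,0,-0.1],0.2],
  [[0,0,0],[0,0,-0.05],0.2],
  [[0,0,0],[0,0,0],0.2],
  [[0,0,0],[0,0,0],0.2],
])

```text
time_s: 35.2
ee_pos: [0.4677, -0.0821, 0.0575]
tool_rot: [[-0.208, 0.977, -0.041], [0.958, 0.212, 0.192], [0.196, 0.001, -0.981]]
force: [-0.1, 0.6, 1.2]
gripper_width: 0.616
```

send_rows([
  [[0,0,0],[0,0,0],-0.3],
  [[0,0,0],[0,0,0],-0.4],
  [[0,0,0],[0,0,0],-0.5],
  [[0,0,0],[0,0,0],-0.5],
  [[0,0,0],[0.05,-0.2,1],-0.5],
  [[0,0,0],[0.12,-0.56,3],-0.5],
  [[-0.0483,-0.0104,0],[0,0,3],-0.5],
  [[-0.0483,-0.0104,0],[0,0,3],-0.5],
  [[-0.0483,-0.0104,0],[0,0,0],-0.5],
  [[-0.0483,-0.0104,0],[0,0,0],-0.5],
  [[0,0,0],[0,0,0],-0.5],
])

```text
time_s: 36.3
ee_pos: [0.4692, -0.0888, 0.1584]
tool_rot: [[-0.213, 0.977, 0.001], [0.977, 0.213, -0.001], [-0.001, 0.001, -1.0]]
force: [0.0, 0.2, -0.4]
gripper_width: 0.751
```

```bash
python3 - <<'E'
from h import *
grab("side","20");st(); biscuits("20")
crop("side","20",200,150,300,250,7)
E
```

```text
t 36.35 ee [ 0.4692 -0.0891  0.158 ] board x -0.0477 y -0.0007 z 0.1580 | tool y ang 12.3  tilt 0.01 deg | F [ 0.1 -0.7  0.6] w 0.752
ctr 407.0 144.2 yaw 5.9 size 82 x 54 dip [-29.  -2.]
ctr 530.0 360.9 yaw -4.6 size 82 x 53 dip [-29.   2.]
ctr 530.8 170.1 yaw 0.4 size 81 x 52 dip [-29.   1.]
```

View pics/side_20_crop200_150.png

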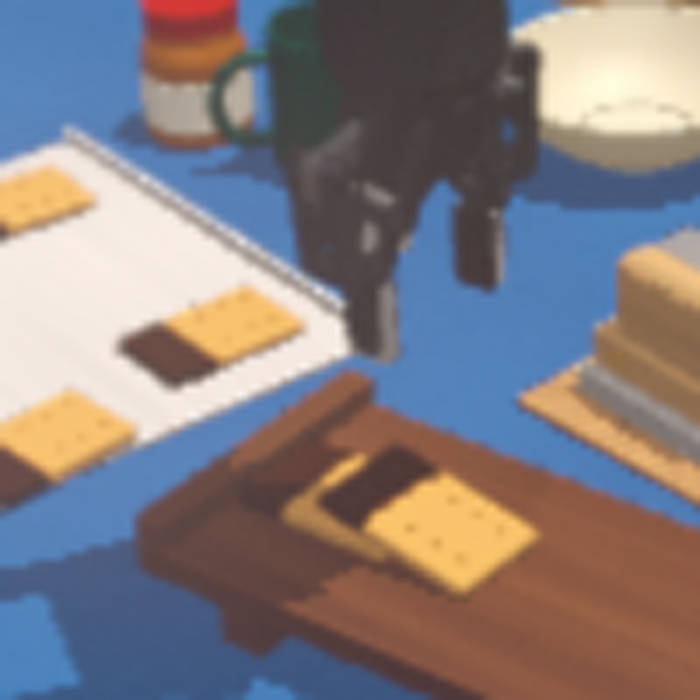

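Biscuit 2 leans correctly on biscuit 1. Next is the biscuit at (0.407, 0.144), yaw about 5.7°.

send_rows([
  [[0,0,0.0856],[-0.365,1.37,0],-0.5],
  [[0,0,0.0856],[-0.365,1.37,0],-0.5],
  [[0,0,0.0856],[-0.365,1.37,0],-0.5],
  [[0,0,0.0856],[-0.365,1.37,0],-0.5],
  [[0,0,0.0856],[-0.365,1.37,0],-0.5],
  [[0,0,0.0856],[-0.365,1.37,0],-0.5],
  [[0,0,0.0856],[-0.365,1.37,0],-0.5],
  [[0,0,0.0856],[-0.365,1.37,0],-0.5],
  [[0,0,0.0856],[-0.365,1.37,0],-0.5],
])

```text
time_s: 37.3
ee_pos: [0.4362, 0.0338, 0.1571]
tool_rot: [[-0.834, 0.552, -0.001], [0.552, 0.834, 0.001], [0.001, 0.0, -1.0]]
force: [-0.4, -0.3, 0.9]
gripper_width: 0.752
```

send_rows([
  [[0,0,0.0856],[-0.365,1.37,0],-0.5],
  [[0,0,0.0856],[-0.365,1.37,0],-0.5],
  [[0,0,0.0856],[-0.365,1.37,0],-0.5],
  [[0,0,0.0856],[-0.365,1.37,0],-0.5],
  [[0,0,0.0856],[-0.365,1.37,0],-0.5],
  [[0,0,0.0856],[-0.365,1.37,0],-0.5],
  [[0,0,0.0856],[-0.365,1.37,0],-0.5],
  [[0,0,0.0856],[-0.365,1.37,0],-0.5],
  [[0,0,0],[0,0,-4],-0.5],
  [[0,0,0],[0,0,-4],-0.5],
  [[0,0,0],[0,0,-3],-0.5],
  [[0,0,0],[0,0,0],-0.5],
])

```text
time_s: 38.5
ee_pos: [0.4025, 0.1421, 0.043]
tool_rot: [[-0.995, -0.097, -0.012], [-0.097, 0.995, -0.002], [0.012, -0.001, -1.0]]
force: [-0.5, -0.1, -0.3]
gripper_width: 0.749
```

send_rows([
  [[0,0,0],[0,0,0],-0.5],
  [[0,0,0],[0,0,0],-0.5],
  [[0,0,0],[0,0,0],-0.5],
])

```text
time_s: 38.8
ee_pos: [0.4093, 0.1436, 0.0494]
tool_rot: [[-0.995, -0.097, 0.004], [-0.097, 0.995, 0.001], [-0.004, 0.0, -1.0]]
force: [-0.3, -0.7, 0.2]
gripper_width: 0.754
```

```bash
python3 - <<'E'
from h import *
grab("side","21");st(); biscuits("21")
crop("side","21",140,140,260,230,6)
E
```

```text
t 38.85 ee [0.409  0.1436 0.0492] board x -0.2879 y -0.0104 z 0.0492 | tool y ang 95.6  tilt -0.00 deg | F [1.2 0.4 1.1] w 0.751
ctr 409.7 232.8 yaw 88.8 size 235 x 106 dip [-15. -26.]
ctr 530.0 360.9 yaw -4.6 size 82 x 53 dip [-29.   2.]
ctr 530.8 170.1 yaw 0.4 size 81 x 52 dip [-29.   1.]
```

View pics/side_21_crop140_140.png

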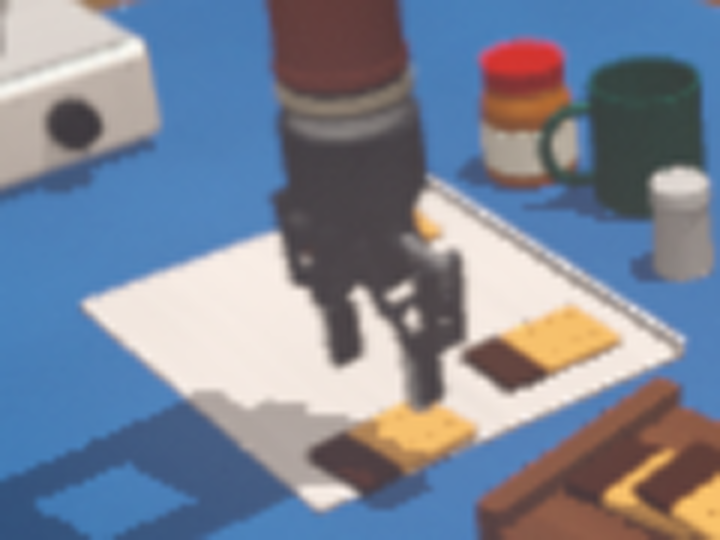

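send_rows([
  [[0,0,0],[-0.1,0,-1.5],-0.5],
  [[0,0,0],[0,0,-1],-0.5],
  [[0,0,0],[0,0,-0.7],-0.5],
  [[0,0,0],[0,0,-0.4],-0.5],
  [[0,0,0],[0,0,0],-0.5],
  [[0,0,0],[0,0,0],-0.5],
])

```text
time_s: 39.5
ee_pos: [0.4063, 0.1433, 0.0114]
tool_rot: [[-0.995, -0.098, 0.0], [-0.098, 0.995, 0.0], [-0.0, 0.0, -1.0]]
force: [0.4, 0.1, -0.4]
gripper_width: 0.749
```

```bash
python3 - <<'E'
from h import *
grab("side","22");st()
crop("side","22",160,170,240,230,8)
E
```

```text
t 39.55 ee [0.4065 0.1434 0.0115] board x -0.2882 y -0.0129 z 0.0115 | tool y ang 95.6  tilt -0.00 deg | F [ 0.9 -0.1 -0.2] w 0.747
```

View pics/side_22_crop160_170.png

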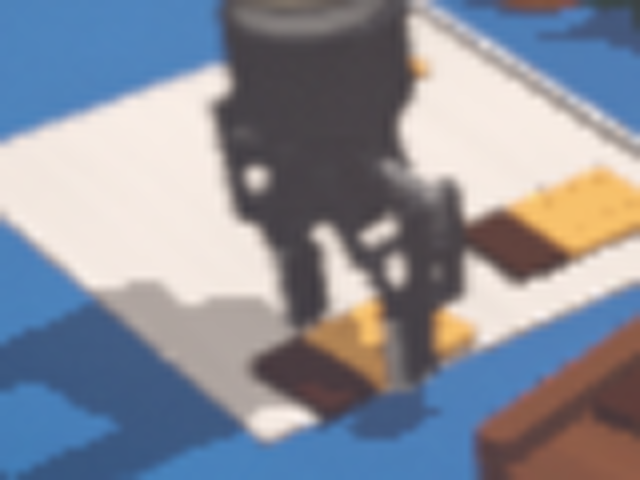

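send_rows([
  [[0,0,0],[0,0.05,0.15],-0.5],
  [[0,0,0],[0,0,0],0.2],
  [[0,0,0],[0,0,0],0.2],
  [[0,0,0],[0,0,0],0.2],
  [[0,0,0],[0,0,0],0.2],
  [[0,0,0],[0,0,0],0.2],
  [[0,0,0],[0,0,0],0.2],
])

```text
time_s: 40.25
ee_pos: [0.4068, 0.144, 0.0138]
tool_rot: [[-0.995, -0.098, 0.001], [-0.098, 0.995, 0.0], [-0.001, 0.0, -1.0]]
force: [-0.7, -0.2, 5.6]
gripper_width: 0.613
```

send_rows([
  [[0,0,0],[0,0,1],0.2],
  [[0,0,0],[0,0,2],0.2],
  [[0,0,0],[0,0,3],0.2],
  [[0,0,0],[0,0,3],0.2],
  [[0,0,0],[0,0,2],0.2],
  [[0,0,0],[0,0,0],0.2],
  [[0,0,0],[0,0,0],0.2],
])

```text
time_s: 40.95
ee_pos: [0.4062, 0.1438, 0.1231]
tool_rot: [[-0.995, -0.098, 0.001], [-0.098, 0.995, 0.0], [-0.001, 0.0, -1.0]]
force: [0.2, -0.1, -0.1]
gripper_width: 0.616
```

```bash
python3 - <<'E'
from h import *
grab("side","23");st();print(toworld(-.0088))
crop("side","23",160,120,260,230,6)
E
```

```text
t 41.00 ee [0.4053 0.1437 0.122 ] board x -0.2887 y -0.0140 z 0.1220 | tool y ang 95.6  tilt 0.00 deg | F [-0.2  0.1 -0.4] w 0.610
[ 0.47814034 -0.12699874]
```

View pics/side_23_crop160_120.png

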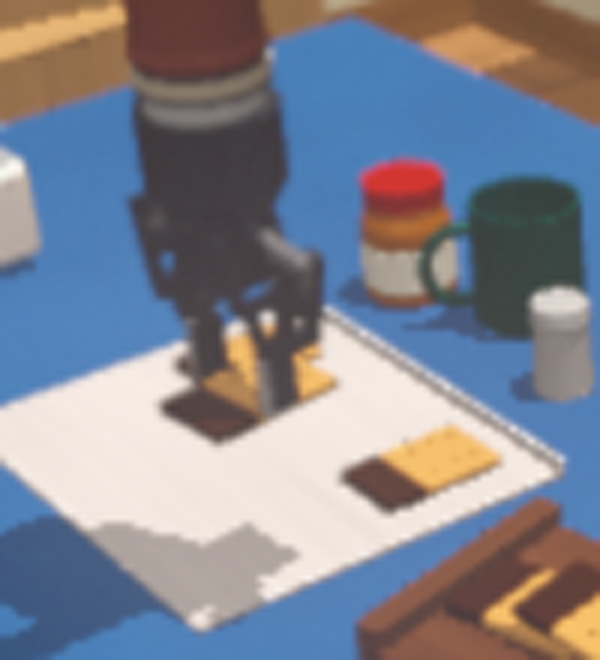

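send_rows([
  [[0,0,-0.0856],[0.42,-1.594,0],0.2],
  [[0,0,-0.0856],[0.42,-1.594,0],0.2],
  [[0,0,-0.0856],[0.42,-1.594,0],0.2],
  [[0,0,-0.0856],[0.42,-1.594,0],0.2],
  [[0,0,-0.0856],[0.42,-1.594,0],0.2],
  [[0,0,-0.0856],[0.42,-1.594,0],0.2],
  [[0,0,-0.0856],[0.42,-1.594,0],0.2],
  [[0,0,-0.0856],[0.42,-1.594,0],0.2],
  [[0,0,-0.0856],[0.42,-1.594,0],0.2],
])

```text
time_s: 41.9
ee_pos: [0.4423, -0.0001, 0.1206]
tool_rot: [[-0.78, 0.626, -0.004], [0.626, 0.78, 0.001], [0.004, -0.002, -1.0]]
force: [0.6, -0.1, -0.9]
gripper_width: 0.612
```

send_rows([
  [[0,0,-0.0856],[0.42,-1.594,0],0.2],
  [[0,0,-0.0856],[0.42,-1.594,0],0.2],
  [[0,0,-0.0856],[0.42,-1.594,0],0.2],
  [[0,0,-0.0856],[0.42,-1.594,0],0.2],
  [[0,0,-0.0856],[0.42,-1.594,0],0.2],
  [[0,0,-0.0856],[0.42,-1.594,0],0.2],
  [[0,0,-0.0856],[0.42,-1.594,0],0.2],
  [[0,0,-0.0856],[0.42,-1.594,0],0.2],
  [[0,0,0],[0,0,0],0.2],
  [[0,0,0],[0,0,0],0.2],
])

```text
time_s: 42.9
ee_pos: [0.4762, -0.1265, 0.1211]
tool_rot: [[-0.213, 0.977, -0.003], [0.977, 0.213, 0.002], [0.003, -0.003, -1.0]]
force: [-0.4, -0.5, -1.0]
gripper_width: 0.615
```

send_rows([
  [[0.0483,0.0104,0],[0,0,-0.5],0.2],
  [[0.0483,0.0104,0],[0,0,-1],0.2],
  [[0.0483,0.0104,0],[0,0,-1],0.2],
  [[0.0483,0.0104,0],[0,0,-1],0.2],
  [[0,0,0],[0,0,0],0.2],
  [[0,0,0],[0,0,0],0.2],
  [[0,0,0],[0,0,0],0.2],
  [[0,0,0],[0,0,0],0.2],
])

```text
time_s: 43.7
ee_pos: [0.4778, -0.1267, 0.0884]
tool_rot: [[-0.209, 0.977, -0.041], [0.958, 0.213, 0.191], [0.195, 0.001, -0.981]]
force: [-0.3, -0.1, 0.6]
gripper_width: 0.607
```

```bash
python3 - <<'E'
from h import *
grab("side","24");st()
crop("side","24",190,150,310,250,6)
E
```

```text
t 43.75 ee [ 0.4778 -0.1268  0.0884] board x -0.0090 y -0.0003 z 0.0884 | tool y ang 12.3  tilt 11.27 deg | F [ 0.1 -1.1  0.6] w 0.610
```

View pics/side_24_crop190_150.png

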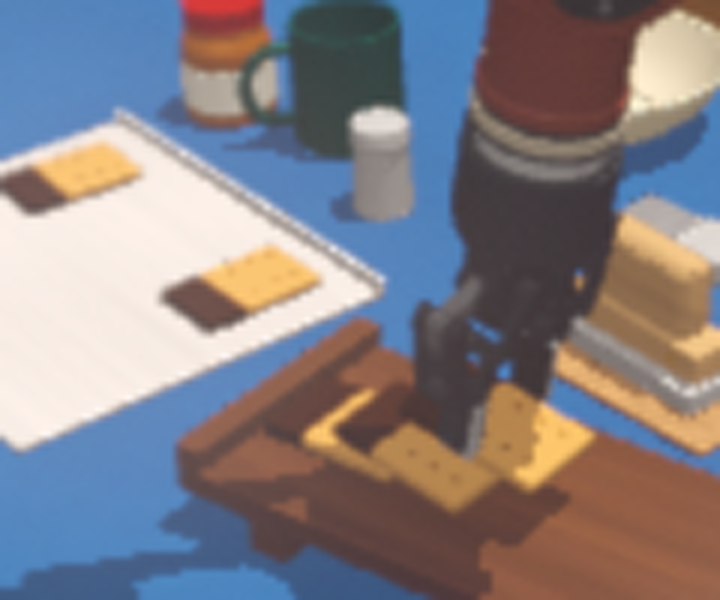

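send_rows([
  [[0,0,0],[0,0,-1],0.2],
  [[0,0,0],[0,0,-1],0.2],
  [[0,0,0],[0,0,-0.6],0.2],
  [[0,0,0],[0,0,-0.3],0.2],
  [[0,0,0],[0,0,0],0.2],
  [[0,0,0],[0,0,-0.1],0.2],
  [[0,0,0],[0,0,0],0.2],
  [[0,0,0],[0,0,0],0.2],
])

```text
time_s: 44.55
ee_pos: [0.4774, -0.1272, 0.0581]
tool_rot: [[-0.208, 0.977, -0.042], [0.958, 0.212, 0.192], [0.197, -0.0, -0.98]]
force: [-1.7, 0.0, 5.3]
gripper_width: 0.608
```

send_rows([
  [[0,0,0],[0,0,0.04],0.2],
  [[0,0,0],[0,0,0],-0.3],
  [[0,0,0],[0,0,0],-0.4],
  [[0,0,0],[0,0,0],-0.5],
  [[0,0,0],[0,0,0],-0.5],
  [[0,0,0],[0.05,-0.2,1],-0.5],
  [[0,0,0],[0.12,-0.56,3],-0.5],
  [[-0.0483,-0.0104,0],[0,0,3],-0.5],
  [[-0.0483,-0.0104,0],[0,0,3],-0.5],
  [[-0.0483,-0.0104,0],[0,0,0],-0.5],
  [[-0.0483,-0.0104,0],[0,0,0],-0.5],
  [[0,0,0],[0,0,0],-0.5],
])

```text
time_s: 45.75
ee_pos: [0.4793, -0.134, 0.1593]
tool_rot: [[-0.213, 0.977, 0.001], [0.977, 0.213, -0.001], [-0.001, 0.001, -1.0]]
force: [-0.8, 1.3, 0.3]
gripper_width: 0.753
```

```bash
python3 - <<'E'
from h import *
grab("side","25");st(); biscuits("25")
crop("side","25",200,150,320,250,6)
E
```

```text
t 45.80 ee [ 0.4793 -0.1343  0.1589] board x -0.0014 y -0.0004 z 0.1589 | tool y ang 12.3  tilt 0.00 deg | F [-0.2 -0.7 -0.3] w 0.749
ctr 529.8 360.9 yaw -4.6 size 82 x 53 dip [-29.   3.]
ctr 530.8 170.1 yaw 0.4 size 81 x 52 dip [-29.   1.]
```

View pics/side_25_crop200_150.png

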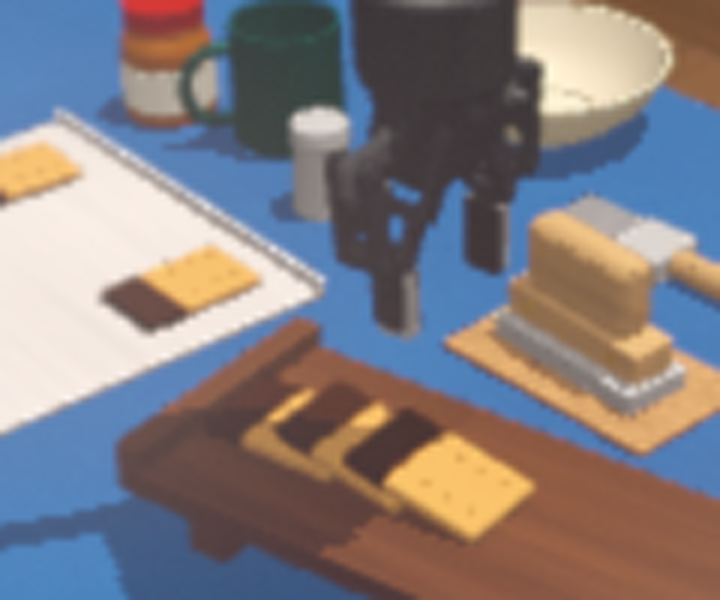

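send_rows([
  [[0,0,0.0802],[0.303,1.79,0],-0.5],
  [[0,0,0.0802],[0.303,1.79,0],-0.5],
  [[0,0,0.0802],[0.303,1.79,0],-0.5],
  [[0,0,0.0802],[0.303,1.79,0],-0.5],
  [[0,0,0.0802],[0.303,1.79,0],-0.5],
  [[0,0,0.0802],[0.303,1.79,0],-0.5],
  [[0,0,0.0802],[0.303,1.79,0],-0.5],
  [[0,0,0.0802],[0.303,1.79,0],-0.5],
  [[0,0,0.0802],[0.303,1.79,0],-0.5],
])

```text
time_s: 46.75
ee_pos: [0.5067, 0.0266, 0.158]
tool_rot: [[-0.806, 0.592, -0.001], [0.592, 0.806, 0.001], [0.001, -0.0, -1.0]]
force: [-0.0, -1.0, -1.3]
gripper_width: 0.745
```

send_rows([
  [[0,0,0.0802],[0.303,1.79,0],-0.5],
  [[0,0,0.0802],[0.303,1.79,0],-0.5],
  [[0,0,0.0802],[0.303,1.79,0],-0.5],
  [[0,0,0.0802],[0.303,1.79,0],-0.5],
  [[0,0,0.0802],[0.303,1.79,0],-0.5],
  [[0,0,0.0802],[0.303,1.79,0],-0.5],
  [[0,0,0.0802],[0.303,1.79,0],-0.5],
  [[0,0,0.0802],[0.303,1.79,0],-0.5],
  [[0,0,0],[0,0,-4],-0.5],
  [[0,0,0],[0,0,-4],-0.5],
  [[0,0,0],[0,0,-3],-0.5],
  [[0,0,0],[0,0,0],-0.5],
])

```text
time_s: 47.95
ee_pos: [0.526, 0.1682, 0.0427]
tool_rot: [[-1.0, -0.005, -0.012], [-0.005, 1.0, -0.002], [0.012, -0.002, -1.0]]
force: [-0.8, -0.2, -1.4]
gripper_width: 0.751
```

send_rows([
  [[0,0,0],[0,0,0],-0.5],
  [[0,0,0],[0,0,0],-0.5],
  [[0,0,0],[0,0,0],-0.5],
])

```text
time_s: 48.25
ee_pos: [0.533, 0.1698, 0.0507]
tool_rot: [[-1.0, -0.006, 0.005], [-0.006, 1.0, 0.001], [-0.005, 0.001, -1.0]]
force: [0.7, -0.0, 0.8]
gripper_width: 0.751
```

```bash
python3 - <<'E'
from h import *
grab("side","26");st(); biscuits("26")
crop("side","26",160,130,260,230,7)
E
```

```text
t 48.30 ee [0.5327 0.1698 0.0505] board x -0.2874 y 0.1160 z 0.0505 | tool y ang 90.3  tilt -0.00 deg | F [ 0.2  0.2 -0.3] w 0.750
ctr 474.9 271.6 yaw 88.7 size 269 x 235 dip [-8. -1.]
```

View pics/side_26_crop160_130.png

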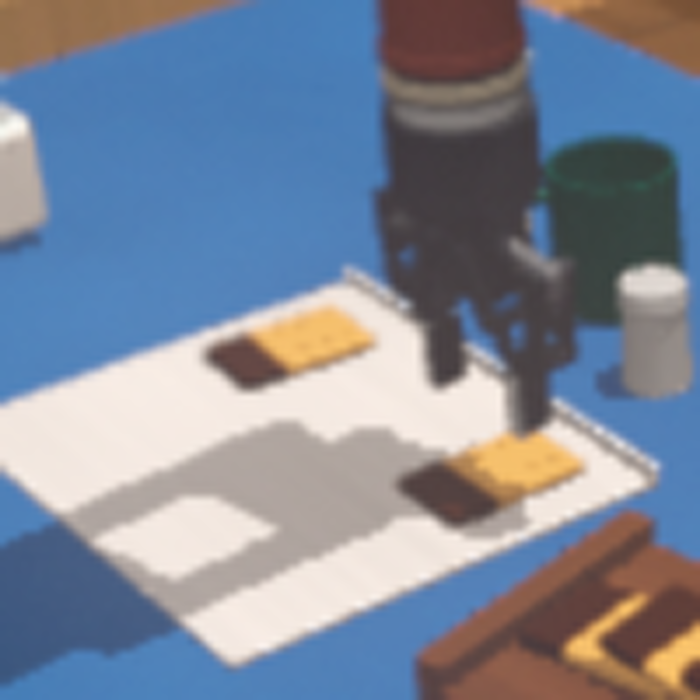

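send_rows([
  [[0,0,0],[-0.1,0,-1.5],-0.5],
  [[0,0,0],[0,0,-1],-0.5],
  [[0,0,0],[0,0,-0.7],-0.5],
  [[0,0,0],[0,0,-0.4],-0.5],
  [[0,0,0],[0,0,0],-0.5],
  [[0,0,0],[0,0,0],-0.5],
])

```text
time_s: 48.95
ee_pos: [0.5297, 0.1696, 0.012]
tool_rot: [[-1.0, -0.006, -0.0], [-0.006, 1.0, -0.0], [0.0, -0.0, -1.0]]
force: [-0.2, 0.2, -0.3]
gripper_width: 0.752
```

send_rows([
  [[0,0,0],[0,0,0],0.2],
  [[0,0,0],[0,0,0],0.2],
  [[0,0,0],[0,0,0],0.2],
  [[0,0,0],[0,0,0],0.2],
  [[0,0,0],[0,0,0],0.2],
  [[0,0,0],[0,0,0],0.2],
])

```text
time_s: 49.55
ee_pos: [0.5305, 0.1697, 0.0129]
tool_rot: [[-1.0, -0.006, 0.002], [-0.006, 1.0, 0.0], [-0.002, 0.0, -1.0]]
force: [-0.3, 0.6, 4.0]
gripper_width: 0.615
```

send_rows([
  [[0,0,0],[0,0,1],0.2],
  [[0,0,0],[0,0,2],0.2],
  [[0,0,0],[0,0,3],0.2],
  [[0,0,0],[0,0,3],0.2],
  [[0,0,0],[0,0,2],0.2],
  [[0,0,0],[0,0,0],0.2],
  [[0,0,0],[0,0,0],0.2],
  [[0,0,0],[0,0,0],0.2],
])

```text
time_s: 50.35
ee_pos: [0.528, 0.1692, 0.1202]
tool_rot: [[-1.0, -0.006, -0.004], [-0.006, 1.0, -0.001], [0.004, -0.001, -1.0]]
force: [-0.1, 0.8, 0.1]
gripper_width: 0.615
```

```bash
python3 - <<'E'
from h import *
grab("side","27");st();biscuits("27");print(toworld(.0372),toworld(.0832))
crop("side","27",160,110,260,230,6)
crop("top","27",200,200,320,290,6)
E
```

```text
t 50.40 ee [0.528  0.1692 0.12  ] board x -0.2878 y 0.1113 z 0.1200 | tool y ang 90.3  tilt 0.01 deg | F [-1.1  0.  -0.1] w 0.613
ctr 475.4 294.2 yaw 88.7 size 251 x 235 dip [3. 2.]
[ 0.48786128 -0.17195987] [ 0.49758222 -0.216921  ]
```

View pics/side_27_crop160_110.png

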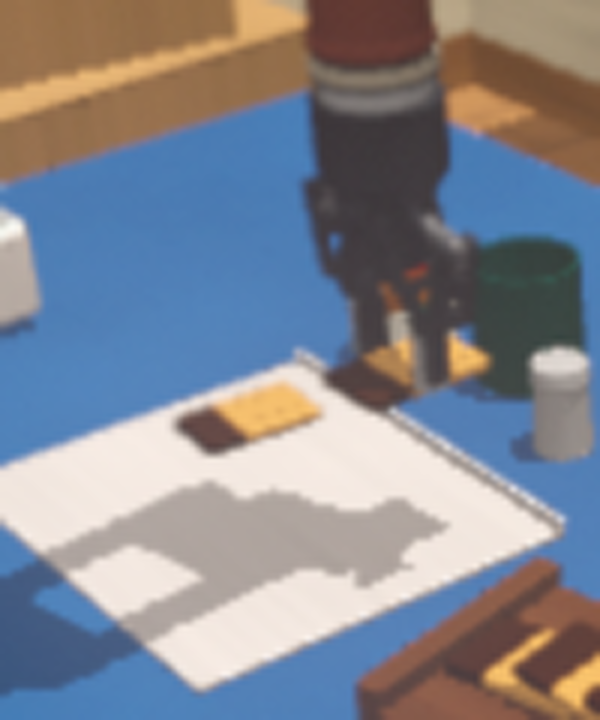

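View pics/top_27_crop200_200.png

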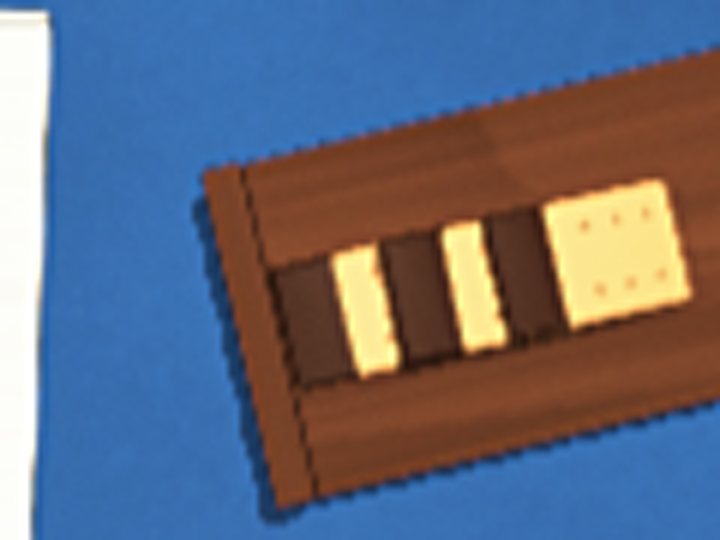

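The first three are neatly in line. Placing the fourth.

send_rows([
  [[0,0,-0.0757],[-0.233,-1.897,0],0.2],
  [[0,0,-0.0757],[-0.233,-1.897,0],0.2],
  [[0,0,-0.0757],[-0.233,-1.897,0],0.2],
  [[0,0,-0.0757],[-0.233,-1.897,0],0.2],
  [[0,0,-0.0757],[-0.233,-1.897,0],0.2],
  [[0,0,-0.0757],[-0.233,-1.897,0],0.2],
  [[0,0,-0.0757],[-0.233,-1.897,0],0.2],
  [[0,0,-0.0757],[-0.233,-1.897,0],0.2],
  [[0,0,-0.0757],[-0.233,-1.897,0],0.2],
])

```text
time_s: 51.35
ee_pos: [0.5077, -0.0018, 0.1208]
tool_rot: [[-0.779, 0.628, -0.003], [0.628, 0.779, 0.0], [0.002, -0.001, -1.0]]
force: [0.5, 0.5, -0.3]
gripper_width: 0.613
```

send_rows([
  [[0,0,-0.0757],[-0.233,-1.897,0],0.2],
  [[0,0,-0.0757],[-0.233,-1.897,0],0.2],
  [[0,0,-0.0757],[-0.233,-1.897,0],0.2],
  [[0,0,-0.0757],[-0.233,-1.897,0],0.2],
  [[0,0,-0.0757],[-0.233,-1.897,0],0.2],
  [[0,0,-0.0757],[-0.233,-1.897,0],0.2],
  [[0,0,-0.0757],[-0.233,-1.897,0],0.2],
  [[0,0,-0.0757],[-0.233,-1.897,0],0.2],
  [[0,0,-0.0757],[-0.233,-1.897,0],0.2],
  [[0,0,0],[0,0,0],0.2],
  [[0,0,0],[0,0,0],0.2],
])

```text
time_s: 52.45
ee_pos: [0.4871, -0.1716, 0.1212]
tool_rot: [[-0.213, 0.977, -0.002], [0.977, 0.213, 0.001], [0.002, -0.001, -1.0]]
force: [-0.5, -0.1, -0.5]
gripper_width: 0.616
```

send_rows([
  [[0.0483,0.0104,0],[0,0,-0.5],0.2],
  [[0.0483,0.0104,0],[0,0,-1],0.2],
  [[0.0483,0.0104,0],[0,0,-1],0.2],
  [[0.0483,0.0104,0],[0,0,-1],0.2],
  [[0,0,0],[0,0,0],0.2],
  [[0,0,0],[0,0,0],0.2],
  [[0,0,0],[0,0,0],0.2],
  [[0,0,0],[0,0,0],0.2],
])

```text
time_s: 53.25
ee_pos: [0.4881, -0.1715, 0.0878]
tool_rot: [[-0.21, 0.977, -0.041], [0.958, 0.214, 0.191], [0.195, 0.001, -0.981]]
force: [0.1, 0.4, -0.6]
gripper_width: 0.614
```

```bash
python3 - <<'E'
from h import *
grab("side","28");st();biscuits("28")
crop("side","28",200,150,320,250,6)
E
```

```text
t 53.30 ee [ 0.4881 -0.1716  0.0878] board x 0.0369 y 0.0003 z 0.0878 | tool y ang 12.3  tilt 11.27 deg | F [0.3 0.5 0.5] w 0.614
ctr 530.0 360.9 yaw -4.6 size 82 x 53 dip [-29.   2.]
```

View pics/side_28_crop200_150.png

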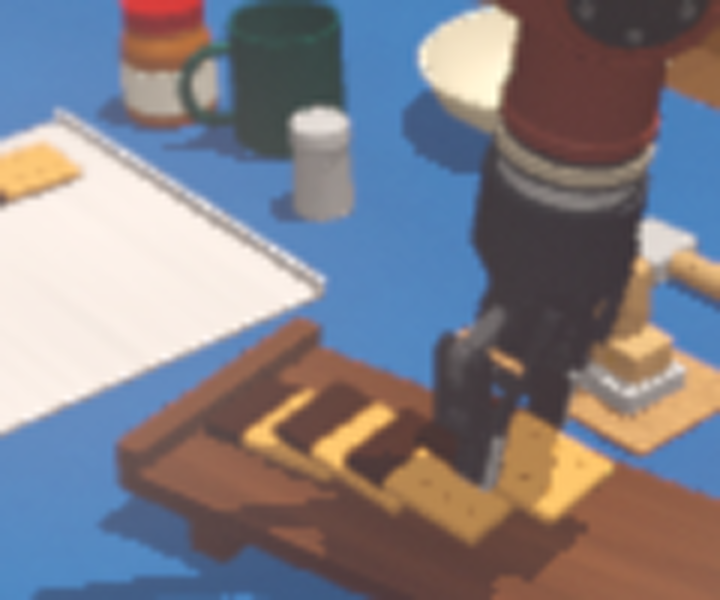

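send_rows([
  [[0,0,0],[0,0,-1],0.2],
  [[0,0,0],[0,0,-1],0.2],
  [[0,0,0],[0,0,-0.6],0.2],
  [[0,0,0],[0,0,-0.3],0.2],
  [[0,0,0],[0,0,0],0.2],
  [[0,0,0],[0,0,-0.1],0.2],
  [[0,0,0],[0,0,0],0.2],
  [[0,0,0],[0,0,0],0.2],
])

```text
time_s: 54.15
ee_pos: [0.4878, -0.172, 0.0573]
tool_rot: [[-0.208, 0.977, -0.041], [0.958, 0.212, 0.192], [0.196, 0.0, -0.981]]
force: [-0.8, 0.2, 2.2]
gripper_width: 0.613
```

send_rows([
  [[0,0,0],[0,0,0],-0.3],
  [[0,0,0],[0,0,0],-0.4],
  [[0,0,0],[0,0,0],-0.5],
  [[0,0,0],[0,0,0],-0.5],
  [[0,0,0],[0.05,-0.2,1],-0.5],
  [[0,0,0],[0.12,-0.56,3],-0.5],
  [[-0.0483,-0.0104,0],[0,0,3],-0.5],
  [[-0.0483,-0.0104,0],[0,0,3],-0.5],
  [[-0.0483,-0.0104,0],[0,0,0],-0.5],
  [[-0.0483,-0.0104,0],[0,0,0],-0.5],
  [[0,0,0],[0,0,0],-0.5],
])

```text
time_s: 55.25
ee_pos: [0.4896, -0.1787, 0.1584]
tool_rot: [[-0.214, 0.977, 0.001], [0.977, 0.214, -0.001], [-0.001, 0.001, -1.0]]
force: [-0.8, -0.5, -0.8]
gripper_width: 0.749
```

```bash
python3 - <<'E'
from h import *
grab("side","29");st();biscuits("29")
crop("side","29",200,150,320,250,6)
E
```

```text
t 55.30 ee [ 0.4895 -0.179   0.158 ] board x 0.0445 y 0.0001 z 0.1580 | tool y ang 12.3  tilt 0.01 deg | F [-0.4 -0.3  0.4] w 0.751
ctr 529.8 360.9 yaw -4.6 size 82 x 53 dip [-29.   3.]
```

View pics/side_29_crop200_150.png

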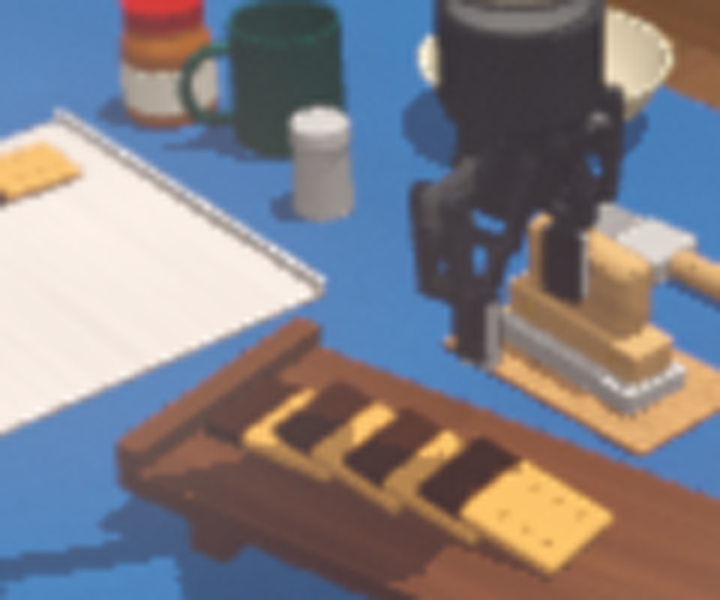

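send_rows([
  [[0,0,0.058],[0.184,2.455,0],-0.5],
  [[0,0,0.058],[0.184,2.455,0],-0.5],
  [[0,0,0.058],[0.184,2.455,0],-0.5],
  [[0,0,0.058],[0.184,2.455,0],-0.5],
  [[0,0,0.058],[0.184,2.455,0],-0.5],
  [[0,0,0.058],[0.184,2.455,0],-0.5],
  [[0,0,0.058],[0.184,2.455,0],-0.5],
  [[0,0,0.058],[0.184,2.455,0],-0.5],
  [[0,0,0.058],[0.184,2.455,0],-0.5],
  [[0,0,0.058],[0.184,2.455,0],-0.5],
  [[0,0,0.058],[0.184,2.455,0],-0.5],
])

```text
time_s: 56.45
ee_pos: [0.51, 0.0911, 0.157]
tool_rot: [[-0.754, 0.657, -0.001], [0.657, 0.754, 0.0], [0.001, -0.0, -1.0]]
force: [0.2, 0.3, -0.1]
gripper_width: 0.755
```

send_rows([
  [[0,0,0.058],[0.184,2.455,0],-0.5],
  [[0,0,0.058],[0.184,2.455,0],-0.5],
  [[0,0,0.058],[0.184,2.455,0],-0.5],
  [[0,0,0.058],[0.184,2.455,0],-0.5],
  [[0,0,0.058],[0.184,2.455,0],-0.5],
  [[0,0,0.058],[0.184,2.455,0],-0.5],
  [[0,0,0.058],[0.184,2.455,0],-0.5],
  [[0,0,0.058],[0.184,2.455,0],-0.5],
  [[0,0,0.058],[0.184,2.455,0],-0.5],
  [[0,0,0.058],[0.184,2.455,0],-0.5],
  [[0,0,0.058],[0.184,2.455,0],-0.5],
  [[0,0,0],[0,0,0],-0.5],
])

```text
time_s: 57.65
ee_pos: [0.5304, 0.3629, 0.1569]
tool_rot: [[-0.997, 0.078, -0.0], [0.078, 0.997, 0.001], [0.001, 0.001, -1.0]]
force: [0.8, -0.6, 0.8]
gripper_width: 0.749
```

send_rows([
  [[0,0,0],[0,0,-4],-0.5],
  [[0,0,0],[0,0,-4],-0.5],
  [[0,0,0],[0,0,-3],-0.5],
  [[0,0,0],[0,0,0],-0.5],
  [[0,0,0],[0,0,0],-0.5],
  [[0,0,0],[0,0,0],-0.5],
])

```text
time_s: 58.25
ee_pos: [0.532, 0.3611, 0.0496]
tool_rot: [[-0.997, 0.081, 0.004], [0.081, 0.997, 0.002], [-0.003, 0.002, -1.0]]
force: [-0.3, 1.2, 0.9]
gripper_width: 0.748
```

```bash
python3 - <<'E'
from h import *
grab("side","30");st();biscuits("30")
crop("side","30",160,120,260,220,7)
E
```

```text
t 58.30 ee [0.5322 0.3613 0.0501] board x -0.4747 y 0.1560 z 0.0501 | tool y ang 85.4  tilt 0.08 deg | F [ 0.1 -0.5 -0.5] w 0.753
```

View pics/side_30_crop160_120.png

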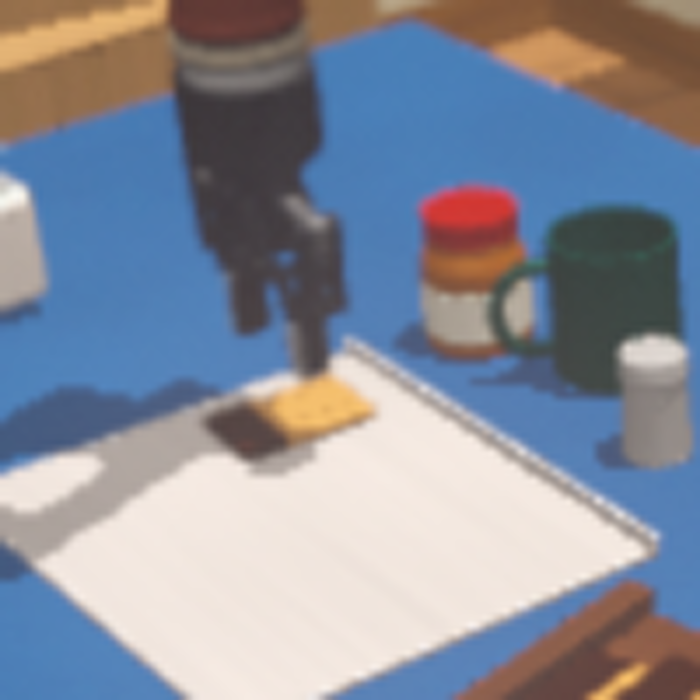

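send_rows([
  [[0,0,0],[-0.1,0,-1.5],-0.5],
  [[0,0,0],[0,0,-1],-0.5],
  [[0,0,0],[0,0,-0.7],-0.5],
  [[0,0,0],[0,0,-0.4],-0.5],
  [[0,0,0],[0,0,0],-0.5],
  [[0,0,0],[0,0,0],-0.5],
])

```text
time_s: 58.95
ee_pos: [0.529, 0.3606, 0.011]
tool_rot: [[-0.997, 0.08, -0.0], [0.08, 0.997, -0.0], [0.0, -0.0, -1.0]]
force: [0.9, -0.5, -0.1]
gripper_width: 0.75
```

send_rows([
  [[0,0,0],[0,0,0],0.2],
  [[0,0,0],[0,0,0],0.2],
  [[0,0,0],[0,0,0],0.2],
  [[0,0,0],[0,0,0],0.2],
  [[0,0,0],[0,0,0],0.2],
  [[0,0,0],[0,0,0],0.2],
])

```text
time_s: 59.55
ee_pos: [0.5297, 0.3609, 0.012]
tool_rot: [[-0.997, 0.081, 0.001], [0.081, 0.997, 0.001], [-0.001, 0.001, -1.0]]
force: [0.1, 0.1, 5.1]
gripper_width: 0.612
```

send_rows([
  [[0,0,0],[0,0,1],0.2],
  [[0,0,0],[0,0,2],0.2],
  [[0,0,0],[0,0,3],0.2],
  [[0,0,0],[0,0,3],0.2],
  [[0,0,0],[0,0,2],0.2],
  [[0,0,0],[0,0,0],0.2],
  [[0,0,0],[0,0,0],0.2],
  [[0,0,0],[0,0,0],0.2],
])

```text
time_s: 60.35
ee_pos: [0.5274, 0.3597, 0.119]
tool_rot: [[-0.997, 0.081, -0.004], [0.081, 0.997, -0.002], [0.003, -0.002, -1.0]]
force: [0.6, 1.2, 0.4]
gripper_width: 0.613
```

```bash
python3 - <<'E'
from h import *
grab("side","31");grab("top","31");st()
crop("side","31",160,100,260,220,6)
crop("top","31",200,200,320,290,6)
E
```

```text
t 60.45 ee [0.5275 0.3598 0.1188] board x -0.4741 y 0.1511 z 0.1188 | tool y ang 85.4  tilt -0.07 deg | F [-0.5 -0.2 -0. ] w 0.616
```

View pics/side_31_crop160_100.png

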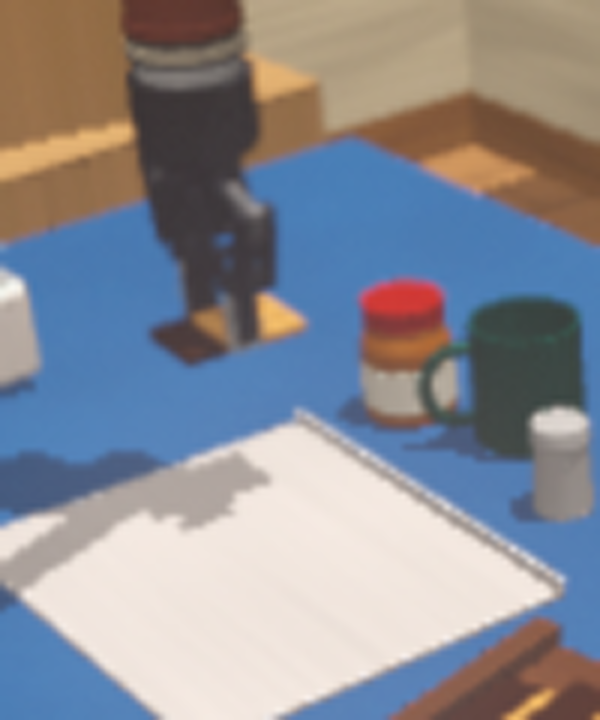

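View pics/top_31_crop200_200.png

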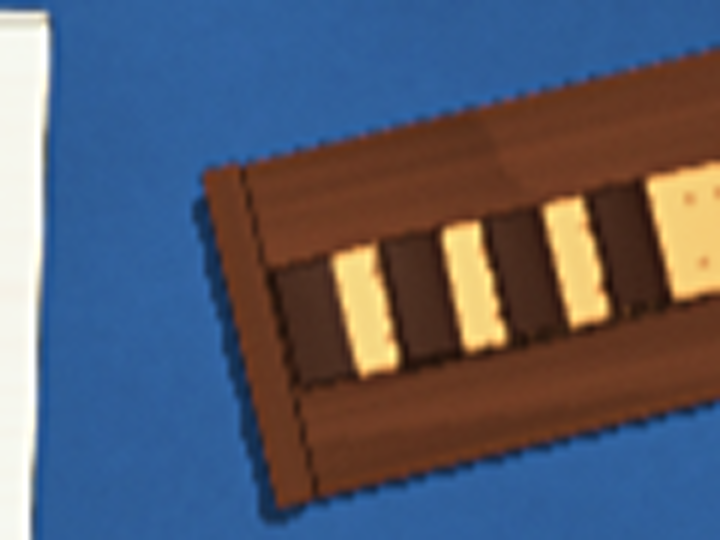

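send_rows([
  [[0,0,-0.0532],[-0.133,-2.407,0],0.2],
  [[0,0,-0.0532],[-0.133,-2.407,0],0.2],
  [[0,0,-0.0532],[-0.133,-2.407,0],0.2],
  [[0,0,-0.0532],[-0.133,-2.407,0],0.2],
  [[0,0,-0.0532],[-0.133,-2.407,0],0.2],
  [[0,0,-0.0532],[-0.133,-2.407,0],0.2],
  [[0,0,-0.0532],[-0.133,-2.407,0],0.2],
  [[0,0,-0.0532],[-0.133,-2.407,0],0.2],
  [[0,0,-0.0532],[-0.133,-2.407,0],0.2],
  [[0,0,-0.0532],[-0.133,-2.407,0],0.2],
  [[0,0,-0.0532],[-0.133,-2.407,0],0.2],
  [[0,0,-0.0532],[-0.133,-2.407,0],0.2],
])

```text
time_s: 61.65
ee_pos: [0.512, 0.0708, 0.1199]
tool_rot: [[-0.751, 0.66, -0.002], [0.66, 0.751, -0.0], [0.002, -0.002, -1.0]]
force: [0.5, 0.9, -0.1]
gripper_width: 0.617
```

send_rows([
  [[0,0,-0.0532],[-0.133,-2.407,0],0.2],
  [[0,0,-0.0532],[-0.133,-2.407,0],0.2],
  [[0,0,-0.0532],[-0.133,-2.407,0],0.2],
  [[0,0,-0.0532],[-0.133,-2.407,0],0.2],
  [[0,0,-0.0532],[-0.133,-2.407,0],0.2],
  [[0,0,-0.0532],[-0.133,-2.407,0],0.2],
  [[0,0,-0.0532],[-0.133,-2.407,0],0.2],
  [[0,0,-0.0532],[-0.133,-2.407,0],0.2],
  [[0,0,-0.0532],[-0.133,-2.407,0],0.2],
  [[0,0,-0.0532],[-0.133,-2.407,0],0.2],
  [[0,0,-0.0532],[-0.133,-2.407,0],0.2],
  [[0,0,-0.0532],[-0.133,-2.407,0],0.2],
])

```text
time_s: 62.85
ee_pos: [0.4961, -0.2177, 0.1199]
tool_rot: [[-0.21, 0.978, -0.002], [0.978, 0.21, 0.001], [0.002, -0.002, -1.0]]
force: [0.5, 0.6, -0.7]
gripper_width: 0.611
```

send_rows([
  [[0,0,0],[0,0,0],0.2],
  [[0.0483,0.0104,0],[0,0,-0.5],0.2],
  [[0.0483,0.0104,0],[0,0,-1],0.2],
  [[0.0483,0.0104,0],[0,0,-1],0.2],
  [[0.0483,0.0104,0],[0,0,-1],0.2],
  [[0,0,0],[0,0,0],0.2],
  [[0,0,0],[0,0,0],0.2],
  [[0,0,0],[0,0,0],0.2],
  [[0,0,0],[0,0,0],0.2],
])

```text
time_s: 63.75
ee_pos: [0.4974, -0.2167, 0.0868]
tool_rot: [[-0.209, 0.977, -0.041], [0.958, 0.213, 0.191], [0.195, 0.001, -0.981]]
force: [0.0, 0.3, -0.8]
gripper_width: 0.613
```

```bash
python3 - <<'E'
from h import *
grab("side","32");st()
crop("side","32",200,150,320,250,6)
E
```

```text
t 63.80 ee [ 0.4974 -0.2168  0.0869] board x 0.0830 y -0.0002 z 0.0869 | tool y ang 12.3  tilt 11.26 deg | F [ 0.4  0.5 -0.3] w 0.613
```

View pics/side_32_crop200_150.png

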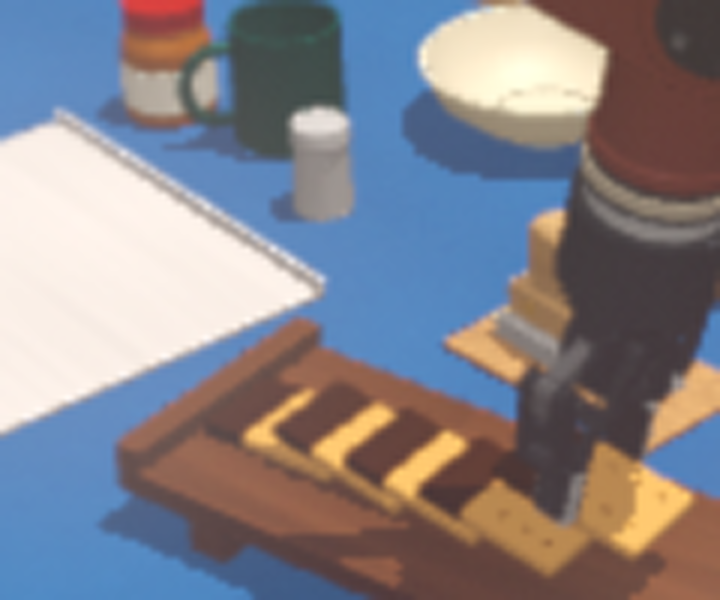

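send_rows([
  [[0,0,0],[0,0,-1],0.2],
  [[0,0,0],[0,0,-1],0.2],
  [[0,0,0],[0,0,-0.6],0.2],
  [[0,0,0],[0,0,-0.3],0.2],
  [[0,0,0],[0,0,0],0.2],
  [[0,0,0],[0,0,-0.1],0.2],
  [[0,0,0],[0,0,0],0.2],
  [[0,0,0],[0,0,0],0.2],
])

```text
time_s: 64.6
ee_pos: [0.4971, -0.2172, 0.0564]
tool_rot: [[-0.208, 0.977, -0.041], [0.958, 0.212, 0.192], [0.196, 0.0, -0.981]]
force: [-1.0, 1.0, 3.6]
gripper_width: 0.617
```

Contact at 3.6 N. I'll release, back away, and move the arm clear of the view.

send_rows([
  [[0,0,0],[0,0,0],-0.3],
  [[0,0,0],[0,0,0],-0.4],
  [[0,0,0],[0,0,0],-0.5],
  [[0,0,0],[0,0,0],-0.5],
  [[0,0,0],[0.05,-0.2,1],-0.5],
  [[0,0,0],[0.12,-0.56,3],-0.5],
  [[-0.0483,-0.0104,0],[0,0,3],-0.5],
  [[-0.0483,-0.0104,0],[0,0,3],-0.5],
  [[-0.0483,-0.0104,0],[0,0,3],-0.5],
  [[-0.0483,-0.0104,0],[0,0,0],-0.5],
  [[0,0,0],[0,0,0],-0.5],
])

```text
time_s: 65.7
ee_pos: [0.4995, -0.2243, 0.1887]
tool_rot: [[-0.213, 0.977, 0.003], [0.977, 0.213, -0.002], [-0.003, 0.003, -1.0]]
force: [0.0, 0.6, -0.8]
gripper_width: 0.752
```

send_rows([
  [[0,0,0.03],[0,4,0],-0.5],
  [[0,0,0.03],[0,4,0],-0.5],
  [[0,0,0.03],[0,4,0],-0.5],
  [[0,0,0.03],[0,4,0],-0.5],
  [[0,0,0.03],[0,4,0],-0.5],
  [[0,0,0.03],[0,4,0],-0.5],
  [[0,0,0.03],[0,4,0],-0.5],
  [[0,0,0.03],[0,4,0],-0.5],
  [[0,0,0.03],[0,4,0],-0.5],
  [[0,0,0.03],[0,4,0],-0.5],
  [[0,0,0.03],[0,4,0],-0.5],
  [[0,0,0.03],[0,4,0],-0.5],
])

```text
time_s: 66.9
ee_pos: [0.4981, 0.2565, 0.1853]
tool_rot: [[-0.543, 0.839, -0.003], [0.839, 0.543, -0.0], [0.001, -0.002, -1.0]]
force: [0.3, 0.4, 0.5]
gripper_width: 0.748
```

send_rows([
  [[0,0,0],[0,0,0],-0.5],
  [[0,0,0],[0,0,0],-0.5],
  [[0,0,0],[0,0,0],-0.5],
  [[0,0,0],[0,0,0],-0.5],
  [[0,0,0],[0,0,0],-0.5],
])

```text
time_s: 67.4
ee_pos: [0.4989, 0.2541, 0.1861]
tool_rot: [[-0.541, 0.841, -0.0], [0.841, 0.541, -0.0], [0.0, -0.0, -1.0]]
force: [-0.1, 0.5, 0.1]
gripper_width: 0.748
```

```bash
python3 - <<'E'
from h import *
grab("side","33");grab("top","33");st()
crop("side","33",200,140,400,290,4)
crop("top","33",200,155,425,295,3.5)
crop("top","33",85,90,500,300,1.9)
E
```

```text
t 67.50 ee [0.4989 0.2544 0.1863] board x -0.3772 y 0.1009 z 0.1863 | tool y ang 32.8  tilt 0.00 deg | F [ 0.7 -0.5  0.5] w 0.747
```

View pics/side_33_crop200_140.png

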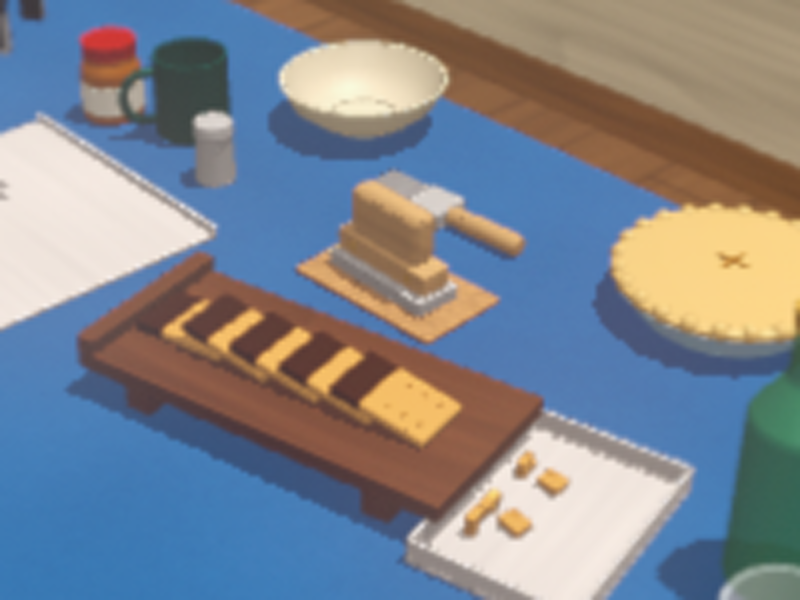

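View pics/top_33_crop200_155.png

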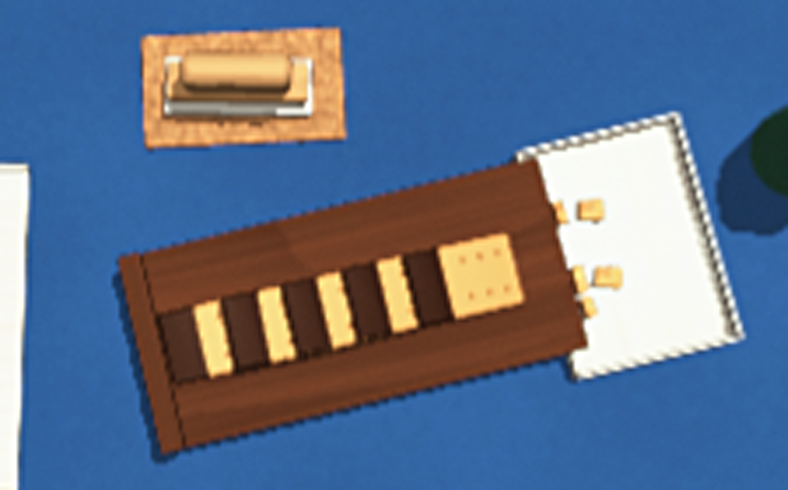

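View pics/top_33_crop85_90.png

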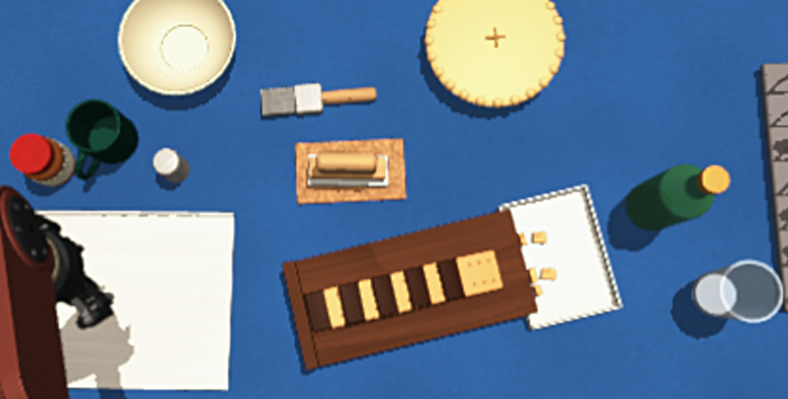

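The row is straight and complete, with every dipped end toward the stop. The scraper is upright on its mat, all five pieces are in the tray, and the other things are where they were. Handing in.

```bash
python3 - <<'E'
from h import *
print(order.finish_job())
E
```

```text
the job is handed in; nothing more can be done
None
```

The job is finished and handed in at about 67.5 s of the 210 s allowed; handing in gave no verdict.

- **Broken pieces:** I pushed all five off the open end with the scraper. In the last pictures all five lie inside the tray, three of them standing on edge near the board end.
- **Scraper:** It stands upright and released, about in the middle of its mat.
- **Biscuits:** All five from the sheet are on the board. The first lies flat within a few millimetres of the stop. The other four each lean about 11° on the one before, roughly 46 mm further on, so they overlap by about 45%.
- **Last checks:** In the final top and side pictures the row is straight, centred and complete. Every dipped end is towards the stop and showing, and the arm touches nothing. The other kitchen things look unmoved.
- **Disagreement:** For the first biscuit, the side camera read about 5 mm off the centre line, while the top camera showed it centred. Both are well inside the 25 mm allowed. I did not measure the final position of the last biscuits beyond the pictures.

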